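# Put the washing-up away: lean the boards, line up the jars

## Task

Put the washing-up away. Take every cutting board out of the drying rack and lean it, handle up and squarely, against the front of the low tiled wall, with its lower edge on the counter a few centimetres from the wall, the boards side by side and not overlapping; and line up all the jars from the draining mat upright along the middle of the low wooden shelf, in one straight row with only a finger's width or so between neighbours. Leave the plant, the sponge and the cleaner bottle alone.

Things in the scene. Friction and masses are not known exactly. Their poses are not given: they have to be found in the camera images.
- upstand: Low white tiled wall, 480 mm long, 90 mm high, 50 mm deep, fixed. Origin on the counter (z=0) at the middle of the foot of its front face; its x axis points out of that face (away from the robot, over the counter where boards are to stand), y along the wall, z up.
- rack: Fixed wire drying rack, white base 150 x 250 x 8 mm, origin on the counter under its centre. Four slots for boards, each running along the rack's x axis, at y = -82, -28, 28, 82 mm; wire hoops 58 mm high stand 12.5 mm either side of each slot's centre. Boards stand loosely on the base (8 mm above the counter); draw them straight up.
- shelf_top (a point): Centre of the top of a low fixed pale-wood shelf, 310 mm long (its x axis) by 140 mm deep (its y axis); the top is 60 mm above the counter.
- mat: Black ribbed draining mat 310 (x) x 170 (y) x 6 mm, fixed, origin under its centre on the counter. The jars start on it, upright.
- board_wood_c (a point): Centre of the wood-coloured paddle cutting board, half-way up (82.5 mm above its lower edge). Board 12 mm thick (its x axis), 90 mm wide (y), 165 mm tall (z, towards the handle); the top 50 mm is a handle 40 mm wide, 12 mm thick. 0.2 kg. Starts upright in a rack slot, handle up; may be absent.
- board_green_c (a point): Centre of the green-coloured paddle cutting board, half-way up (87.5 mm above its lower edge). Board 12 mm thick (its x axis), 90 mm wide (y), 175 mm tall (z, towards the handle); the top 50 mm is a handle 40 mm wide, 12 mm thick. 0.2 kg. Starts upright in a rack slot, handle up; may be absent.
- board_red_c (a point): Centre of the red-coloured paddle cutting board, half-way up (82.5 mm above its lower edge). Board 12 mm thick (its x axis), 90 mm wide (y), 165 mm tall (z, towards the handle); the top 50 mm is a handle 40 mm wide, 12 mm thick. 0.2 kg. Starts upright in a rack slot, handle up; may be absent.
- board_blue_c (a point): Centre of the blue-coloured paddle cutting board, half-way up (87.5 mm above its lower edge). Board 12 mm thick (its x axis), 90 mm wide (y), 175 mm tall (z, towards the handle); the top 50 mm is a handle 40 mm wide, 12 mm thick. 0.2 kg. Starts upright in a rack slot, handle up; may be absent.
- jar_yellow_c (a point): Centre of a round white jar with yellow lid and band, half-way up. 58 mm across the lid (56 mm body), 75 mm tall, z up, about 0.2 kg; the lid is the top 18 mm. May be absent.
- jar_orange_c (a point): Centre of a round white jar with orange lid and band, half-way up. 58 mm across the lid (56 mm body), 75 mm tall, z up, about 0.2 kg; the lid is the top 18 mm. May be absent.
- jar_white_c (a point): Centre of a round white jar with white lid and band, half-way up. 58 mm across the lid (56 mm body), 75 mm tall, z up, about 0.2 kg; the lid is the top 18 mm. May be absent.
- jar_black_c (a point): Centre of a round white jar with black lid and band, half-way up. 58 mm across the lid (56 mm body), 75 mm tall, z up, about 0.2 kg; the lid is the top 18 mm. May be absent.
- plant: Succulent in a terracotta pot on a saucer, 116 mm wide, 115 mm high; origin under its centre. Leave alone.
- sponge: Yellow and green sponge 110 x 70 x 33 mm, origin under its centre. Leave alone.
- cleaner: Cleaner bottle, 66 mm across, 170 mm high, origin under its centre. Leave alone.
Not all that is in view belongs to the job. Leave any blue look-alike of the part that bears jar_yellow_c alone.

How it is judged:
By the outcome, as a careful person would: the job done as asked, in the order asked, and still so for the second after the job is handed in, with the robot touching nothing.
Of board_wood, board_green, board_red, board_blue only 3 to 4 are there at a start; the rules pass over those that are not, and their reading is None.
Of jar_yellow, jar_orange, jar_white, jar_black only 3 to 4 are there at a start; the rules pass over those that are not, and their reading is None.
At some moment in a run one of jar_yellow, jar_orange, jar_white, jar_black may be knocked a few centimetres aside while the robot is not near it.
It also fails if it takes over 210 s, if anything falls off the work surface, if the arm or the gripper's body presses on something with over 40 N, if the wrist force passes 120 N, or if a joint passes its speed limit or range.

## Robot

A 6-joint arm with a two-finger parallel gripper is mounted at the origin on the work surface. World frame = base frame: x ahead of the robot, y to its left, z up, the work surface at z = 0. Lengths are in mm, angles in rad, forces in N, time in s.
With the tool pointing down it reaches from about 375 to 975 mm from the base axis. Payload 3.8 kg.
Tool frame: the origin (TCP) lies at the very end of the fingers, on their centre line; the grasp point (between the pads) lies 19 mm behind it; z points along the fingers, y is the line along which they close (so a half turn about z gives the same grasp; the last joint's range is limited). The gripper opens to 88 mm and grips with 3 to 60 N. Pads are 18 mm wide; open, the fingers measure 123 mm over their backs; the gripper's body (75 mm by 187 mm) begins 45 mm behind the grasp point.
Start: joints at [-1.329, 0.264, 1.604, -0, 1.274, -0.037], TCP at [185.756, -648.932, 238.706] pointing down, gripper open.
Joint ranges: [-2.63, 2.63], [-0.94, 2.18], [0.31, 2.57], [-1.31, 4.45], [0, 2.66], [-2.55, 2.55]. Speed limits (rad/s): [2.57, 2.57, 3.14, 3.14, 3.14, 3.14].

## Interface

Orientations are given as a unit quaternion [w, x, y, z].
In Python, from cell import env gives the robot as it stands. The module is installed in compiled form; this text tells all that it offers.
- The arm moves only by the tool play_rows, never from a script. Its argument "increments" is a list of rows, each a list of 7 numbers: the shift along the tool's x, y, z in mm, then the turn, a rotation vector about the tool's x, y, z in degrees, then the closure, from -1 (fully open) to 1 (shut). A call has 1 to 20 rows; each row shifts and turns the commanded pose from where the row before left it, along the tool's axes as they then stand; what a row does not reach is not made up. A row lasts 1/10 s, in which the tool goes at most 50 mm and 8.59 degrees, less where a joint would pass 70% of its speed; a pose out of reach is approached as far as the arm can. A call is refused whole if a number of a shift passes 50 or a number of a turn 8.59, either way. A call with a gripper value outside its range is refused whole. The fingers move at their own pace and stop on an object; "newtons" is the grip in N (left out, the last holds). Time passes only in rows, so rows that do not move let the fingers close. It gives the time, the measured TCP pose, the force, the opening and the grip force at its end, in the units of the state.
- env.get_obs(): the state, without advancing time (a new reading comes with each control period).
- env.camera(name): name is "scene" or "top"; returns (picture, depth): 384x512x3 uint8, blue, green, red; 384x512 float32, mm along the optical axis (not along the pixel's ray), 0 where there is no reading.
- env.camera_params(name): a dict with "K" (3x3 intrinsics, pixels), "R" (3x3) and "t" (3): a world point X has camera coordinates R X + t. Camera axes: x right, y down, z forward; pixel columns grow to the right and rows downward; lengths in mm; the calibration is good to about 2 mm. A picture is of the moment at which its call begins. camera_params takes no time and is no camera call.
- env.finish_job(): hands the job in; it is judged then, once.
The state is a dict: "time_s": time; "joint_positions": joint angles; "joint_vel": joint speeds; "effort": joint torques, N m; "tcp_pos": TCP position; "orientation": TCP orientation; "contact_force": force on the tool from outside, world axes, zero at the start; "moment": the same for the moment, N m; "finger_gap": finger opening in mm; "gripper_force": force on a finger pad.
Only numpy, scipy, OpenCV 4.12 (cv2) and the standard library are available. Lean on these libraries where they do the work, as an engineer would, in place of code of your own. Each camera call takes 0.05 s, during which the arm holds its last target. There are 200 camera calls.

## Working session

There is one attempt and no reset: what is moved stays moved. The work goes in short steps, Python scripts to look and compute and a tool call to move; the robot and the scene stay as the last step left them, time stands still between calls to the robot, and variables do not carry over. Pictures are saved under pics/ and viewed, at most 14 in all, crops included, and the job is handed in when it is done.

Besides the shell and the picture viewer there is one more tool, called as name(argument=value, ...), one argument or row to a line, values as JSON. play_rows: Moves the arm, as the interface text tells. Its arguments: {"type":"object","properties":{"increments":{"type":"array","items":{"type":"array","items":{"type":"number"}}},"newtons":{"type":"number"}},"required":["increments"]}

```bash
mkdir -p pics
cat > h.py <<'E'
import numpy as np, cv2
from cell import env
def cam(n):
    im,d=env.camera(n); p=env.camera_params(n); return im,d,np.array(p["K"]),np.array(p["R"]),np.array(p["t"])
def ray(u,v,z,K,R,t):
    c=-R.T@t; r=R.T@np.linalg.solve(K,[u,v,1]); return c+r*(z-c[2])/r[2]
def cloud(d,K,R,t):
    v,u=np.mgrid[:d.shape[0],:d.shape[1]]
    P=np.stack([(u-K[0,2])/K[0,0]*d,(v-K[1,2])/K[1,1]*d,d],-1)
    return (P-t)@R
E
python3 - <<'E'
from h import *
for n in("scene","top"):
    im,d,K,R,t=cam(n); print(n,K[0,0],-R.T@t, R[2])
    cv2.imwrite(f"pics/{n}0.png",cv2.resize(im,(800,600))); np.savez(f"{n}0.npz",im=im,d=d)
print(env.get_obs())
E
```

```text
scene 448.669460257325 [1392.05898181 -523.99909193  968.47997149] [-0.64977807  0.34613131 -0.67674336]
top 355.5812919860927 [ 423.36362299  -50.89409072 1170.62250675] [ 0.08985361 -0.00274571 -0.9959512 ]
{'time_s': 0.1, 'joint_positions': array([-1.32887787e+00,  2.64648153e-01,  1.60522284e+00, -1.23136797e-05,
        1.27371490e+00, -3.69033536e-02]), 'joint_vel': array([ 0.00179253, -0.00046125, -0.00275507, -0.0005106 ,  0.00029942,
        0.0018631 ]), 'effort': array([ 9.66496409e-04, -5.03617501e+01, -3.58070970e+01,  7.30468752e-02,
        2.32960435e-02, -4.91393166e-05]), 'tcp_pos': array([ 185.61409654, -648.31100598,  237.54038814]), 'orientation': array([-9.90786687e-04,  9.90297286e-01,  1.38961480e-01, -1.07836750e-04]), 'contact_force': array([-0.12808995,  0.50410444, -0.26489134]), 'moment': array([-0.01501291,  0.03150505,  0.0037851 ]), 'gripper_force': 0.0, 'finger_gap': 88.57742929397101}
```

View pics/scene0.png

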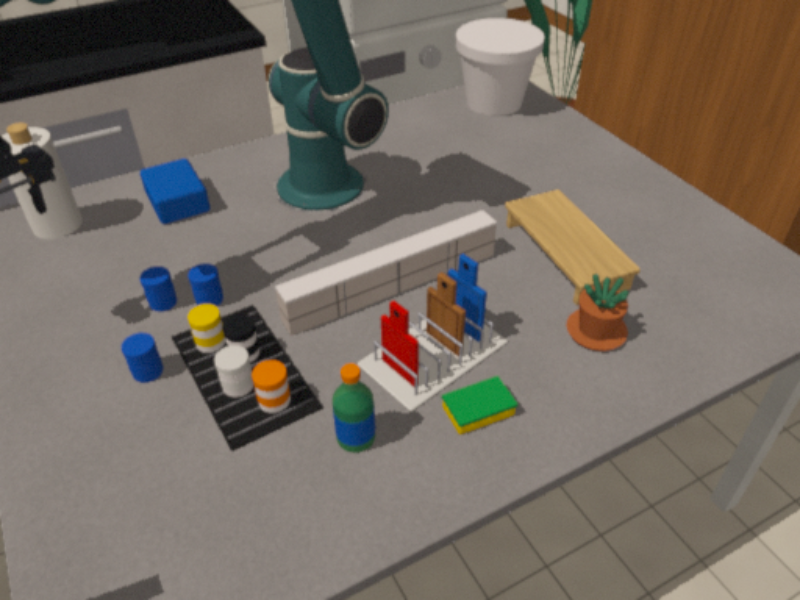

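View pics/top0.png

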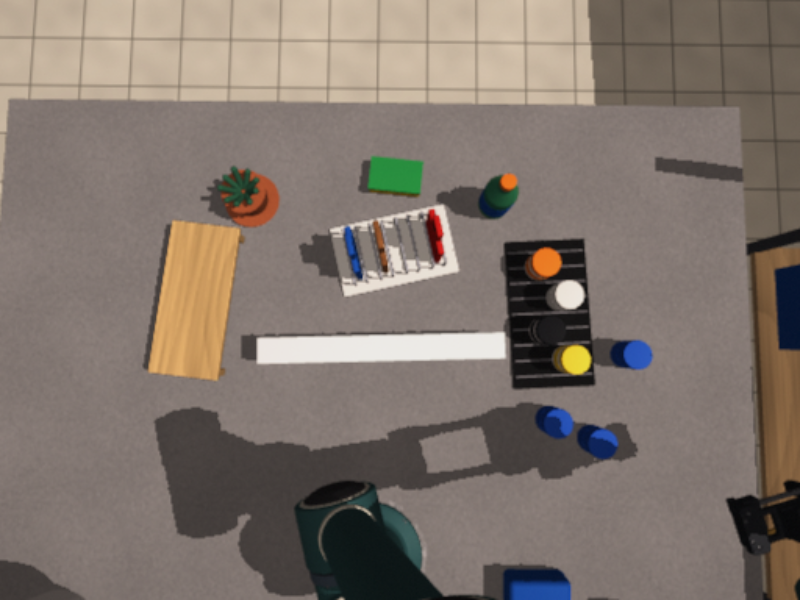

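The scene shows red (400,343), wood (445,313) and blue (470,298) boards in the rack, with no green one. The jars on the mat are yellow (207,327), black (240,335), white (235,371) and orange (271,386). Things that could be mistaken for the targets are the three plain blue jars at (158,288), (205,285) and (143,358), the blue box at (175,190), the orange bottle cap at (350,373), and the white pot at (497,65). None of these are the targets.

```bash
cat > meas.py <<'E'
from h import *
HS={'yellow':((20,150,120),(35,255,255)),'orange':((5,180,150),(16,255,255)),'red':((0,180,90),(4,255,255)),'blue':((105,150,80),(125,255,255)),'wood':((5,90,60),(18,220,200))}
def run(names=None):
    im,d,K,R,t=cam("top"); P=cloud(d,K,R,t); hsv=cv2.cvtColor(im,cv2.COLOR_BGR2HSV)
    return im,d,K,R,t,P,hsv
E
python3 - <<'E'
from meas import *
im,d,K,R,t,P,hsv=run()
X,Y,Z=P[...,0],P[...,1],P[...,2]
print("counter z",np.median(Z[300:330,250:300]),np.std(Z[300:330,250:300]))
def comps(m,name,minA=25):
    n,l,s,c=cv2.connectedComponentsWithStats(m.astype(np.uint8))
    for i in range(1,n):
        if s[i,4]>=minA:
            q=l==i; pts=P[q]; r=cv2.minAreaRect(pts[:,:2].astype(np.float32))
            print(name,s[i,4],"px",c[i].round(0),"mean",pts.mean(0).round(0),"z95",np.percentile(pts[:,2],95).round(0),"rect",np.round(r[0]),np.round(r[1]),round(r[2],1))
ok=(d>0)
comps(ok&(Z>70)&(Z<130)&(Y<-150)&(X>250)&(X<800),"tall right")
comps(ok&(Z>48)&(Z<72)&(Y>150)&(X>250),"shelf",300)
comps(ok&(Z>80)&(Z<100)&(X>250)&(X<600),"wall",300)
comps(ok&(Z>120)&(X>450),"boards top",10)
white=(hsv[...,1]<60)&(hsv[...,2]>150)
comps(white&ok&(Z<25)&(X>400)&(X<800),"rackbase",100)
comps((hsv[...,2]<50)&(X>300)&(Y<-150)&ok&(Z<30),"mat",300)
def px(m): 
    n,l,s,c=cv2.connectedComponentsWithStats(m.astype(np.uint8)); return [(s[i,4],c[i]) for i in range(1,n) if s[i,4]>30]
for k in HS:
    for a,c in px(cv2.inRange(hsv,*HS[k])>0): print(k,a,c.round(0),ray(*c,81,K,R,t).round(1))
print(cv2.imwrite("pics/crop1.png",cv2.resize(im[120:260,200:390],(760,560),interpolation=cv2.INTER_CUBIC)))
E
```

```text
counter z -0.16390592941921783 79.82606356766304
tall right 298 px [318. 126.] mean [ 715. -246.  109.] z95 127.0 rect [ 722. -251.] [64. 58.] 68.3
tall right 280 px [349. 168.] mean [ 590. -345.   80.] z95 83.0 rect [ 590. -345.] [55. 56.] 27.2
tall right 285 px [363. 189.] mean [ 526. -388.   80.] z95 83.0 rect [ 527. -390.] [58. 53.] 89.3
tall right 284 px [352. 211.] mean [ 456. -352.   80.] z95 83.0 rect [ 457. -353.] [55. 56.] 0.5
tall right 590 px [305. 221.] mean [ 424. -206.   90.] z95 93.0 rect [ 424. -205.] [ 49. 109.] 2.4
tall right 271 px [407. 227.] mean [ 410. -523.   74.] z95 78.0 rect [ 409. -523.] [55. 56.] 26.3
tall right 296 px [367. 230.] mean [ 399. -399.   80.] z95 84.0 rect [ 399. -400.] [55. 57.] 0.4
tall right 275 px [356. 271.] mean [ 276. -365.   74.] z95 78.0 rect [ 277. -365.] [57. 51.] 89.6
tall right 61 px [385. 277.] mean [ 257. -450.   74.] z95 77.0 rect [ 258. -450.] [47. 13.] 90.0
shelf 4455 px [124. 192.] mean [510. 355.  60.] z95 63.0 rect [512. 357.] [142. 311.] 83.4
wall 2624 px [243. 223.] mean [418. -19.  90.] z95 93.0 rect [418. -19.] [ 50. 
[... 971 characters left out ...]
.4  39.5  81. ]
blue 266 [407. 227.] [ 410.7 -520.6   81. ]
blue 270 [357. 271.] [ 277.6 -364.4   81. ]
blue 270 [385. 283.] [ 240.2 -449.4   81. ]
blue 462 [345. 378.] [ -32.1 -324.    81. ]
wood 677 [164. 130.] [703.3 231.9  81. ]
wood 216 [126. 158.] [613.5 345.9  81. ]
wood 121 [243. 156.] [624.2 -16.6  81. ]
wood 445 [127. 207.] [462.6 336.6  81. ]
wood 133 [345. 170.] [ 583.8 -331.3   81. ]
wood 3470 [496. 241.] [ 369.3 -789.1   81. ]
wood 183 [133. 204.] [473.6 317.7  81. ]
wood 57 [141. 186.] [529.  296.9  81. ]
wood 45 [126. 188.] [521.6 342.   81. ]
wood 42 [500. 320.] [ 136.3 -788.7   81. ]
wood 48 [493. 335.] [  92.1 -764.8   81. ]
wood 765 [501. 364.] [   9.7 -784.7   81. ]
True
```

View pics/crop1.png

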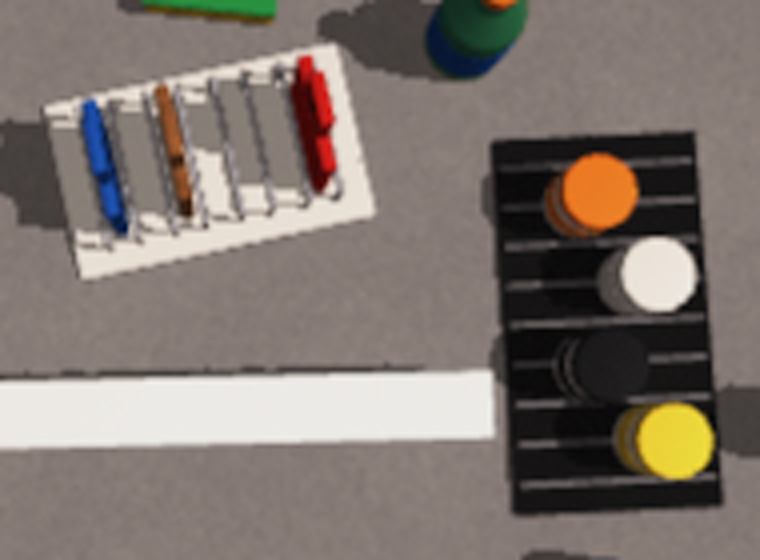

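The crop confirms the choice. Blue (105,165), wood (172,150) and red (315,125) boards are in the rack, and the orange (598,192), white (655,275), black (605,367) and yellow (673,440) lids are on the mat. None of the picks is a blue look-alike.

```bash
cat > go.py <<'E'
# go.py x y z phi theta : turn (deg, tool axes), then shift in turned tool axes
import sys; from h import *
from scipy.spatial.transform import Rotation as Ro
def base(phi,th):
    a=np.radians(phi); x=np.array([np.cos(a),np.sin(a),0]); z=np.array([0,0,-1.]); y=np.cross(z,x)
    return Ro.from_matrix(np.stack([x,y,z],1))*Ro.from_rotvec([-np.radians(th),0,0])
o=env.get_obs(); q=o["orientation"]; C=Ro.from_quat([*q[1:],q[0]])
a=list(map(float,sys.argv[1:])); T=base(a[3],a[4] if len(a)>4 else 0); dp=np.array(a[:3])-o["tcp_pos"]
print("tcp",o["tcp_pos"].round(1),"q",o["joint_positions"].round(2),"F",o["contact_force"].round(1),"gap",round(o["finger_gap"],1),"t",o["time_s"])
print("turn",np.degrees((C.inv()*T).as_rotvec()).round(2),"shift now-axes",C.inv().apply(dp).round(1),"turned-axes",T.inv().apply(dp).round(1))
E
python3 go.py 642 -123 238 13.3
```

```text
tcp [ 185.6 -648.4  237.7] q [-1.33  0.26  1.61  0.    1.27 -0.04] F [ 0.  -0.1  0.1] gap 88.3 t 0.15
turn [-0.1  -0.    2.68] shift now-axes [ 5.833e+02 -3.795e+02  4.000e-01] turned-axes [ 5.650e+02 -4.063e+02 -3.000e-01]
```

play_rows(
  increments=[
    [0, 0, 0, 0, 0, 2.7, 0.3],
    [29.7, -21.4, 0, 0, 0, 0, 0.3],
    [29.7, -21.4, 0, 0, 0, 0, 0.3],
    [29.7, -21.4, 0, 0, 0, 0, 0.3],
    [29.7, -21.4, 0, 0, 0, 0, 0.3],
    [29.7, -21.4, 0, 0, 0, 0, 0.3],
    [29.7, -21.4, 0, 0, 0, 0, 0.3],
    [29.7, -21.4, 0, 0, 0, 0, 0.3],
    [29.7, -21.4, 0, 0, 0, 0, 0.3],
    [29.7, -21.4, 0, 0, 0, 0, 0.3],
    [29.7, -21.4, 0, 0, 0, 0, 0.3],
    [29.7, -21.4, 0, 0, 0, 0, 0.3],
    [29.7, -21.4, 0, 0, 0, 0, 0.3],
    [29.7, -21.4, 0, 0, 0, 0, 0.3],
    [29.7, -21.4, 0, 0, 0, 0, 0.3],
    [29.7, -21.4, 0, 0, 0, 0, 0.3],
    [29.7, -21.4, 0, 0, 0, 0, 0.3],
    [29.7, -21.4, 0, 0, 0, 0, 0.3],
    [29.7, -21.4, 0, 0, 0, 0, 0.3],
    [29.7, -21.4, 0, 0, 0, 0, 0.3],
  ],
  newtons=25,
)

```text
time_s: 2.15
tcp_pos: [642.2, -122.3, 238.3]
orientation: [-0.0, 0.993, 0.116, -0.0]
contact_force: [0.3, -0.3, 0.4]
finger_gap: 30.9
gripper_force: 0.0
```

```bash
python3 go.py 642 -123 128 13.3
```

```text
tcp [ 642.2 -122.3  238.3] q [-0.23  0.22  1.65 -0.    1.26  1.11] F [ 0.3 -0.3  0.4] gap 30.9 t 2.15
turn [-0.01  0.03 -0.02] shift now-axes [ -0.3   0.7 110.3] turned-axes [ -0.4   0.6 110.3]
```

play_rows(
  increments=[
    [0, 0.6, 20, 0, 0, 0, 0.3],
    [0, 0, 20, 0, 0, 0, 0.3],
    [0, 0, 20, 0, 0, 0, 0.3],
    [0, 0, 20, 0, 0, 0, 0.3],
    [0, 0, 20, 0, 0, 0, 0.3],
    [0, 0, 10, 0, 0, 0, 0.3],
    [0, 0, 0, 0, 0, 0, 0.3],
    [0, 0, 0, 0, 0, 0, 1],
    [0, 0, 0, 0, 0, 0, 1],
    [0, 0, 0, 0, 0, 0, 1],
    [0, 0, 0, 0, 0, 0, 1],
    [0, 0, 0, 0, 0, 0, 1],
  ],
  newtons=25,
)

```text
time_s: 3.35
tcp_pos: [642.7, -124.3, 130.2]
orientation: [0.0, 0.993, 0.116, 0.001]
contact_force: [-0.3, 0.4, 4.6]
finger_gap: 12.2
gripper_force: 25.0
```

play_rows(
  increments=[
    [0, 0, -10, 0, 0, 0, 1],
    [0, 0, -20, 0, 0, 0, 1],
    [0, 0, -20, 0, 0, 0, 1],
    [0, 0, -20, 0, 0, 0, 1],
    [0, 0, -20, 0, 0, 0, 1],
    [0, 0, -20, 0, 0, 0, 1],
    [0, 0, -20, 0, 0, 0, 1],
    [0, 0, 0, 0, 0, 0, 1],
  ],
)

```text
time_s: 4.15
tcp_pos: [643.2, -124.6, 262.3]
orientation: [0.001, 0.993, 0.116, 0.003]
contact_force: [0.2, 0.2, -2.8]
finger_gap: 11.8
gripper_force: 25.0
```

```bash
python3 - <<'E'
from h import *
im,d,K,R,t=cam("scene"); P=cloud(d,K,R,t); hsv=cv2.cvtColor(im,cv2.COLOR_BGR2HSV)
m=((hsv[...,0]<5)|(hsv[...,0]>175))&(hsv[...,1]>180)&(hsv[...,2]>60)&(d>0)&(P[...,0]>500)
q=P[m]; o=env.get_obs()["tcp_pos"]
a=np.radians(13.3); ux=np.array([np.cos(a),np.sin(a),0]); uy=np.array([-np.sin(a),np.cos(a),0])
for n,v in(("along",(q-o)@ux),("thick",(q-o)@uy),("z",q[:,2]-o[2])): print(n,np.percentile(v,[1,5,50,95,99]).round(1))
E
W(){ python3 - $1 <<'E'
E
:; }
python3 -c "
import numpy as np
a=np.radians(1.7);c=np.array([418.,-19]);ex=np.array([np.cos(a),np.sin(a)]);ey=np.array([-np.sin(a),np.cos(a)])
for s in(-170,-60,50):
    for L in(120,130): 
        th=np.radians(17); x=25+27.5+6*np.cos(th)-L*np.sin(th); print(s,L,c+ex*x+ey*s,6*np.sin(th)+L*np.cos(th))"
python3 go.py 480 -180 260 91.7 17
```

```text
along [-39.3 -34.2  13.4  45.6  46.8]
thick [-9.6 -8.8 -6.9 -2.1  0.8]
z [-113.1 -108.1  -48.2   29.6   44.9]
-170 120 [ 446.18629481 -188.23830703] 116.51080094390068
-170 130 [ 443.2638646  -188.32504273] 126.07384850353102
-60 120 [442.92300796 -78.28672241] 116.51080094390068
-60 130 [440.00057775 -78.37345812] 126.07384850353102
50 120 [439.65972111  31.6648622 ] 116.51080094390068
50 130 [436.7372909  31.5781265] 126.07384850353102
tcp [ 642.4 -124.4  260.2] q [-0.23  0.21  1.63 -0.    1.3   1.11] F [ 0.2  1.  -2.5] gap 11.9 t 4.2
turn [-14.09  11.56 -77.82] shift now-axes [-170.8   16.8   -0.2] turned-axes [ -50.7 -156.9  -47.7]
```

play_rows(
  increments=[
    [-10, 1.5, 0, 0, 0, 0, 1],
    [-23, 3.3, 0, 0, 0, 0, 1],
    [-23, 3.3, 0, 0, 0, 0, 1],
    [-23, 3.3, 0, 0, 0, 0, 1],
    [-23, 3.3, 0, 0, 0, 0, 1],
    [-23, 3.3, 0, 0, 0, 0, 1],
    [-23, 3.3, 0, 0, 0, 0, 1],
    [-24, 4, 0, 0, 0, 0, 1],
    [0, 0, 0, 0, 0, -7.8, 1],
    [0, 0, 0, 0, 0, -7.8, 1],
    [0, 0, 0, 0, 0, -7.8, 1],
    [0, 0, 0, 0, 0, -7.8, 1],
    [0, 0, 0, 0, 0, -7.8, 1],
    [0, 0, 0, 0, 0, -7.8, 1],
    [0, 0, 0, 0, 0, -7.8, 1],
    [0, 0, 0, 0, 0, -7.8, 1],
    [0, 0, 0, 0, 0, -7.8, 1],
    [0, 0, 0, 0, 0, -8.2, 1],
  ],
)

```text
time_s: 6.0
tcp_pos: [478.3, -187.9, 256.4]
orientation: [-0.002, 0.695, 0.719, -0.001]
contact_force: [0.5, 1.1, -2.4]
finger_gap: 11.8
gripper_force: 25.0
```

play_rows(
  increments=[
    [0, 0, 0, -5, 0, 0, 1],
    [0, 0, 0, -6, 0, 0, 1],
    [0, 0, 0, -6, 0, 0, 1],
    [0, 0, 0, 0, 0, 0, 1],
  ],
)

```text
time_s: 6.4
tcp_pos: [475.7, -187.2, 254.8]
orientation: [0.1, 0.69, 0.709, 0.105]
contact_force: [-1.3, 0.3, -3.3]
finger_gap: 11.8
gripper_force: 25.0
```

```bash
python3 go.py 456 -190 125 91.7 17
```

```text
tcp [ 475.7 -187.2  254.8] q [-0.53 -0.23  2.1   0.18  1.03 -0.63] F [-1.3  0.3 -3.3] gap 11.8 t 6.4
turn [-0.3  -0.12 -0.18] shift now-axes [ -2.6 -56.2 118.6] turned-axes [ -2.2 -56.9 118.3]
```

play_rows(
  increments=[
    [-0.3, -7, 15, 0, 0, 0, 1],
    [-0.3, -7, 15, 0, 0, 0, 1],
    [-0.3, -7, 15, 0, 0, 0, 1],
    [-0.3, -7, 15, 0, 0, 0, 1],
    [-0.3, -7, 15, 0, 0, 0, 1],
    [-0.3, -7, 15, 0, 0, 0, 1],
    [-0.3, -7, 15, 0, 0, 0, 1],
    [-0.3, -7, 13, 0, 0, 0, 1],
    [0, 0, 0, 0, 0, 0, 1],
    [0, 0, 0, 0, 0, 0, 1],
  ],
)

```text
time_s: 7.4
tcp_pos: [460.9, -191.0, 128.8]
orientation: [0.102, 0.689, 0.71, 0.106]
contact_force: [-0.1, 0.6, -2.3]
finger_gap: 11.7
gripper_force: 25.0
```

play_rows(
  increments=[
    [0, -0.6, 2, 0, 0, 0, 1],
    [0, -0.6, 2, 0, 0, 0, 1],
    [0, -0.6, 2, 0, 0, 0, 1],
    [0, 0, 0, 0, 0, 0, 1],
  ],
)

```text
time_s: 7.8
tcp_pos: [461.2, -191.2, 123.2]
orientation: [0.103, 0.689, 0.71, 0.106]
contact_force: [0.4, -0.2, -2.7]
finger_gap: 11.8
gripper_force: 25.0
```

```bash
python3 go.py 446 -190 116.5 91.7 17
```

```text
tcp [ 461.2 -191.2  123.2] q [-0.55 -0.12  2.27  0.24  0.76 -0.74] F [ 0.4 -0.2 -2.7] gap 11.8 t 7.8
turn [-0.01  0.01 -0.02] shift now-axes [  1.7 -16.4   2. ] turned-axes [  1.7 -16.4   2. ]
```

play_rows(
  increments=[
    [0, -0.6, 2, 0, 0, 0, 1],
    [0, -0.6, 2, 0, 0, 0, 1],
    [0, 0, 0, 0, 0, 0, 1],
  ],
)

```text
time_s: 8.1
tcp_pos: [461.2, -191.3, 118.8]
orientation: [0.103, 0.689, 0.709, 0.106]
contact_force: [-0.3, -0.5, -1.4]
finger_gap: 11.7
gripper_force: 25.0
```

play_rows(
  increments=[
    [0.5, -3.8, -1.2, 0, 0, 0, 1],
    [0.5, -3.8, -1.2, 0, 0, 0, 1],
    [0.5, -1.9, -0.6, 0, 0, 0, 1],
    [0, 0, 0, 0, 0, 0, 1],
  ],
)

```text
time_s: 8.5
tcp_pos: [450.8, -190.0, 119.1]
orientation: [0.103, 0.689, 0.709, 0.106]
contact_force: [0.1, 0.6, -2.5]
finger_gap: 11.6
gripper_force: 25.0
```

play_rows(
  increments=[
    [0, -1.9, -0.6, 0, 0, 0, 1],
    [0, -1.0, -0.3, 0, 0, 0, 1],
    [0, 0, 0, 0, 0, 0, 1],
  ],
)

```text
time_s: 8.8
tcp_pos: [448.1, -190.2, 119.2]
orientation: [0.103, 0.689, 0.709, 0.106]
contact_force: [-0.4, -0.7, -2.8]
finger_gap: 11.6
gripper_force: 25.0
```

play_rows(
  increments=[
    [0, -0.4, 1.4, 0, 0, 0, 1],
    [0, -0.2, 0.7, 0, 0, 0, 1],
    [0, 0, 0, 0, 0, 0, 1],
  ],
)

```text
time_s: 9.1
tcp_pos: [449.5, -191.0, 118.5]
orientation: [0.105, 0.689, 0.709, 0.106]
contact_force: [-1.2, 0.1, 2.8]
finger_gap: 11.9
gripper_force: 25.0
```

play_rows(
  increments=[
    [0, -1.9, -0.6, 0, 0, 0, 1],
    [0, -1.9, -0.6, 0, 0, 0, 1],
    [0, 0, 0, 0, 0, 0, 1],
  ],
)

```text
time_s: 9.4
tcp_pos: [447.1, -191.1, 118.7]
orientation: [0.106, 0.689, 0.709, 0.108]
contact_force: [9.2, 0.4, -2.5]
finger_gap: 11.7
gripper_force: 25.0
```

Run:
```python
from h import *
im,d,K,R,t=cam("scene")
c=np.array([430,-190,60]); p=K@(R@c+t); u,v=(p[:2]/p[2]).astype(int); print(u,v)
cv2.imwrite("pics/s1.png",cv2.resize(im[v-60:v+60,u-80:u+80],(800,600),interpolation=cv2.INTER_CUBIC))
```

```text
203 187
```

View pics/s1.png

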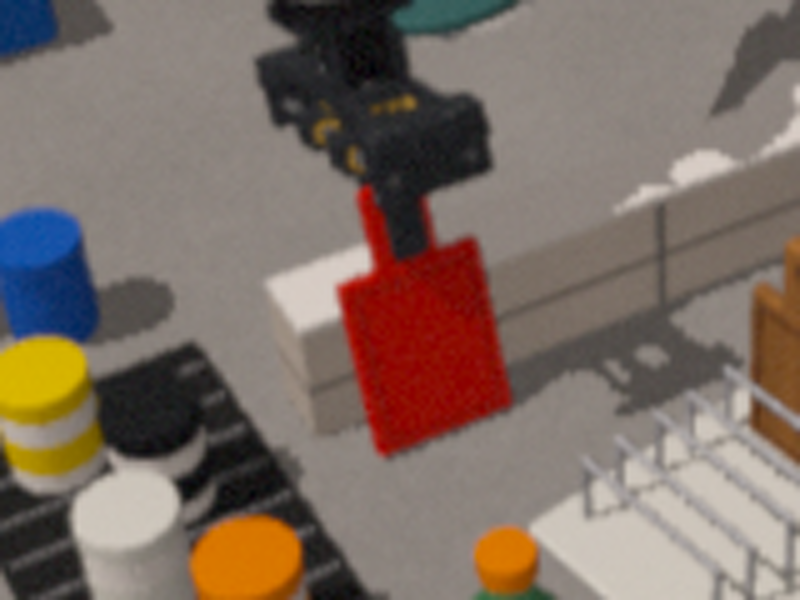

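The red board (425,340) stands against the wall at its right end, held by the handle and leaning squarely, with about 9 N of wall contact. I'm releasing it now.

play_rows(
  increments=[
    [0, 0.7, 1.2, 0, 0, 0, 1],
    [0, 0, 0, 0, 0, 0, 1],
    [0, 0, 0, 0, 0, 0, 0.6],
    [0, 0, 0, 0, 0, 0, 0.4],
    [0, 0, 0, 0, 0, 0, 0.4],
    [0, 0, 0, 0, 0, 0, 0.4],
    [0, 0, -8, 0, 0, 0, 0.4],
    [0, 0, -15, 0, 0, 0, 0.4],
    [0, 0, -20, 0, 0, 0, 0.4],
    [0, 0, -25, 0, 0, 0, 0.4],
    [0, 0, -25, 0, 0, 0, 0.4],
    [0, 0, 0, 0, 0, 0, 0.4],
  ],
)

```text
time_s: 10.65
tcp_pos: [419.6, -192.5, 209.4]
orientation: [0.107, 0.689, 0.709, 0.107]
contact_force: [0.6, 0.2, 0.9]
finger_gap: 26.7
gripper_force: 0.0
```

```bash
cat > pl.py <<'E'
# board placement check: colour mask -> wall-frame coordinates
import sys; from h import *
im,d,K,R,t=cam("scene"); P=cloud(d,K,R,t); hsv=cv2.cvtColor(im,cv2.COLOR_BGR2HSV)
a=np.radians(1.7); O=np.array([418+25*np.cos(a),-19+25*np.sin(a),0]); W=(P-O)@np.array([[np.cos(a),-np.sin(a),0],[np.sin(a),np.cos(a),0],[0,0,1]])
h,s,v=hsv[...,0],hsv[...,1],hsv[...,2]
M={'red':((h<5)|(h>175))&(s>180),'wood':(h>5)&(h<18)&(s>100),'blue':(h>105)&(h<125)&(s>150)}
for k in sys.argv[1:]:
    m=M[k]&(v>40)&(d>0)&(abs(W[...,1])<245)&(W[...,0]>-60)&(W[...,0]<60); q=W[m]
    if len(q)<50: print(k,len(q)); continue
    lo=q[q[:,2]<85]; A=np.c_[lo[:,1:],np.ones(len(lo))]; c=np.linalg.lstsq(A,lo[:,0],rcond=None)[0]
    f=cv2.fitLine(q[:,1:].astype(np.float32),cv2.DIST_L2,0,.01,.01).ravel()
    body=q[(q[:,2]>20)&(q[:,2]<85)]
    print(k,len(q),"y",np.percentile(body[:,1],[1,99]).round(1),"zmax",np.percentile(q[:,2],[1,99]).round(1),"front face x at z0",c[2].round(1),"lean deg",np.degrees(np.arctan(-c[1])).round(1),"yaw",np.degrees(np.arctan(c[0])).round(1),"axis roll",np.degrees(np.arctan2(f[0],f[1])).round(1))
E
python3 pl.py red; python3 go.py 500 -30 290 13.3
```

```text
red 1167 y [-218.7 -132.7] zmax [  7.6 159.6] front face x at z0 43.1 lean deg 16.9 yaw 0.3 axis roll 0.0
tcp [ 419.  -191.9  207.3] q [-0.61 -0.31  2.25  0.21  0.96 -0.75] F [-0.3 -0.5 -0.2] gap 26.6 t 10.7
turn [ 14.55 -11.63  77.74] shift now-axes [159.3 106.4 -54.1] turned-axes [ 116.1 -139.   -82.7]
```

play_rows(
  increments=[
    [0, 0, -10, 5.7, 0, 0, 0.3],
    [0, 0, -12, 5.7, 0, 0, 0.3],
    [0, 0, -12, 5.6, 0, 0, 0.3],
    [0, 0, 0, 0, 0, 7.8, 0.3],
    [0, 0, 0, 0, 0, 7.8, 0.3],
    [0, 0, 0, 0, 0, 7.8, 0.3],
    [0, 0, 0, 0, 0, 7.8, 0.3],
    [0, 0, 0, 0, 0, 7.8, 0.3],
    [0, 0, 0, 0, 0, 7.8, 0.3],
    [0, 0, 0, 0, 0, 7.8, 0.3],
    [0, 0, 0, 0, 0, 7.8, 0.3],
    [0, 0, 0, 0, 0, 7.8, 0.3],
    [0, 0, 0, 0, 0, 8.2, 0.3],
  ],
)

```text
time_s: 12.0
tcp_pos: [411.0, -190.7, 236.3]
orientation: [-0.001, 0.994, 0.113, -0.001]
contact_force: [-0.9, 0.2, 1.2]
finger_gap: 31.0
gripper_force: 0.0
```

```bash
python3 go.py 618 -16 240 13.3
```

```text
tcp [ 411.  -190.7  236.3] q [-0.49 -0.16  2.06  0.    1.25  0.86] F [-0.9  0.2  1.2] gap 31.0 t 12.0
turn [-0.12  0.13 -0.34] shift now-axes [ 240.9 -123.9   -4. ] turned-axes [ 241.6 -122.4   -3.7]
```

play_rows(
  increments=[
    [12, -6, 0, 0, 0, -0.3, 0.3],
    [29, -14.5, 0, 0, 0, 0, 0.3],
    [29, -14.5, 0, 0, 0, 0, 0.3],
    [29, -14.5, 0, 0, 0, 0, 0.3],
    [29, -14.5, 0, 0, 0, 0, 0.3],
    [29, -14.5, 0, 0, 0, 0, 0.3],
    [29, -14.5, 0, 0, 0, 0, 0.3],
    [29, -14.5, 0, 0, 0, 0, 0.3],
    [29, -15, 0, 0, 0, 0, 0.3],
    [0, 0, 0, 0, 0, 0, 0.3],
    [0, 0, 0, 0, 0, 0, 0.3],
  ],
)

```text
time_s: 13.1
tcp_pos: [620.0, -13.6, 236.5]
orientation: [-0.0, 0.993, 0.12, -0.001]
contact_force: [0.4, 1.1, -1.2]
finger_gap: 31.1
gripper_force: 0.0
```

```bash
python3 go.py 620 -15 128 13.3
```

```text
tcp [620.  -13.6 236.5] q [-0.06  0.16  1.73 -0.    1.25  1.27] F [ 0.4  1.1 -1.2] gap 31.1 t 13.1
turn [-0.04  0.15  0.53] shift now-axes [-1.000e-01  1.400e+00  1.085e+02] turned-axes [ -0.4   1.3 108.5]
```

play_rows(
  increments=[
    [0, 1.4, 20, 0, 0, 0.5, 0.3],
    [0, 0, 20, 0, 0, 0, 0.3],
    [0, 0, 20, 0, 0, 0, 0.3],
    [0, 0, 20, 0, 0, 0, 0.3],
    [0, 0, 18, 0, 0, 0, 0.3],
    [0, 0, 12, 0, 0, 0, 0.3],
    [0, 0, 0, 0, 0, 0, 0.3],
    [0, 0, 0, 0, 0, 0, 1],
    [0, 0, 0, 0, 0, 0, 1],
    [0, 0, 0, 0, 0, 0, 1],
    [0, 0, 0, 0, 0, 0, 1],
    [0, 0, 0, 0, 0, 0, 1],
  ],
)

```text
time_s: 14.3
tcp_pos: [621.4, -16.3, 129.7]
orientation: [0.0, 0.993, 0.114, 0.001]
contact_force: [-0.8, -0.4, 4.4]
finger_gap: 11.9
gripper_force: 25.0
```

play_rows(
  increments=[
    [0, 0, -10, 0, 0, 0, 1],
    [0, 0, -20, 0, 0, 0, 1],
    [0, 0, -20, 0, 0, 0, 1],
    [0, 0, -20, 0, 0, 0, 1],
    [0, 0, -20, 0, 0, 0, 1],
    [0, 0, -25, 0, 0, 0, 1],
    [0, 0, -25, 0, 0, 0, 1],
    [0, 0, -25, 0, 0, 0, 1],
    [0, 0, 0, 0, 0, 0, 1],
  ],
)

```text
time_s: 15.2
tcp_pos: [622.4, -16.4, 297.8]
orientation: [0.001, 0.993, 0.114, 0.004]
contact_force: [0.4, 0.6, -1.2]
finger_gap: 12.0
gripper_force: 25.0
```

```bash
python3 go.py 480 -80 295 13.3
```

```text
tcp [622.4 -16.4 297.8] q [-0.07  0.13  1.65 -0.    1.35  1.28] F [ 0.4  0.6 -1.2] gap 12.0 t 15.2
turn [ 0.12 -0.4  -0.22] shift now-axes [-153.1   29.7    1.8] turned-axes [-153.2   29.1    2.8]
```

play_rows(
  increments=[
    [-10, 2, 0, 0, 0, 0, 1],
    [-24, 4.5, 0, 0, 0, 0, 1],
    [-24, 4.5, 0, 0, 0, 0, 1],
    [-24, 4.5, 0, 0, 0, 0, 1],
    [-24, 4.5, 0, 0, 0, 0, 1],
    [-24, 4.5, 0, 0, 0, 0, 1],
    [-23, 4.5, 0, 0, 0, 0, 1],
    [0, 0, 0, 0, 0, -7.8, 1],
    [0, 0, 0, 0, 0, -7.8, 1],
    [0, 0, 0, 0, 0, -7.8, 1],
    [0, 0, 0, 0, 0, -7.8, 1],
    [0, 0, 0, 0, 0, -7.8, 1],
    [0, 0, 0, 0, 0, -7.8, 1],
    [0, 0, 0, 0, 0, -7.8, 1],
    [0, 0, 0, 0, 0, -7.8, 1],
    [0, 0, 0, 0, 0, -7.8, 1],
    [0, 0, 0, 0, 0, -8.2, 1],
  ],
)

```text
time_s: 16.9
tcp_pos: [475.8, -79.0, 290.3]
orientation: [-0.002, 0.696, 0.718, -0.001]
contact_force: [0.2, 0.1, -1.9]
finger_gap: 11.8
gripper_force: 25.0
```

play_rows(
  increments=[
    [0, 0, 10, -5, 0, 0, 1],
    [0, 0, 15, -6, 0, 0, 1],
    [0, 0, 15, -6, 0, 0, 1],
    [0, 0, 0, 0, 0, 0, 1],
    [0, 0, 0, 0, 0, 0, 1],
  ],
)

```text
time_s: 17.4
tcp_pos: [480.0, -78.9, 251.5]
orientation: [0.101, 0.691, 0.708, 0.104]
contact_force: [0.4, -0.2, -2.1]
finger_gap: 11.9
gripper_force: 25.0
```

```bash
python3 go.py 456 -80 125 91.7 17
```

```text
tcp [480.  -78.9 251.5] q [-0.27 -0.3   2.16  0.1   1.   -0.34] F [ 0.4 -0.2 -2.1] gap 11.9 t 17.4
turn [-0.31  0.03 -0.27] shift now-axes [ -0.6 -59.4 114.3] turned-axes [ -0.4 -60.  114. ]
```

play_rows(
  increments=[
    [0, -7.5, 14.3, -0.3, 0, -0.3, 1],
    [0, -7.5, 14.3, 0, 0, 0, 1],
    [0, -7.5, 14.3, 0, 0, 0, 1],
    [0, -7.5, 14.3, 0, 0, 0, 1],
    [0, -7.5, 14.3, 0, 0, 0, 1],
    [0, -7.5, 14.3, 0, 0, 0, 1],
    [0, -7.5, 14.3, 0, 0, 0, 1],
    [0, -7.5, 14.3, 0, 0, 0, 1],
    [0, 0, 0, 0, 0, 0, 1],
    [0, 0, 0, 0, 0, 0, 1],
  ],
)

```text
time_s: 18.4
tcp_pos: [460.3, -80.2, 127.7]
orientation: [0.105, 0.688, 0.71, 0.107]
contact_force: [-0.3, -0.5, -2.5]
finger_gap: 12.0
gripper_force: 25.0
```

```bash
python3 go.py 449 -80 119 91.7 17
```

```text
tcp [460.3 -80.2 127.7] q [-0.29 -0.22  2.35  0.14  0.74 -0.42] F [-0.3 -0.5 -2.5] gap 12.0 t 18.4
turn [0.31 0.07 0.1 ] shift now-axes [  0.6 -13.4   4.9] turned-axes [  0.6 -13.3   5. ]
```

play_rows(
  increments=[
    [0, -4.5, 1.7, 0, 0, 0, 1],
    [0, -4.5, 1.7, 0, 0, 0, 1],
    [0, -3, 1.2, 0, 0, 0, 1],
    [0, 0, 0, 0, 0, 0, 1],
    [0, -0.4, 1.4, 0, 0, 0, 1],
    [0, 0, 0, 0, 0, 0, 1],
  ],
)

```text
time_s: 19.0
tcp_pos: [449.4, -80.5, 117.9]
orientation: [0.106, 0.688, 0.71, 0.108]
contact_force: [-0.4, -0.0, 0.3]
finger_gap: 12.1
gripper_force: 25.0
```

play_rows(
  increments=[
    [0, -1.9, -0.6, 0, 0, 0, 1],
    [0, -1.9, -0.6, 0, 0, 0, 1],
    [0, 0, 0, 0, 0, 0, 1],
  ],
)

```text
time_s: 19.3
tcp_pos: [445.4, -80.6, 117.8]
orientation: [0.106, 0.688, 0.71, 0.108]
contact_force: [-0.1, 0.5, -0.3]
finger_gap: 11.9
gripper_force: 25.0
```

play_rows(
  increments=[
    [0, -1.5, 0.2, 0, 0, 0, 1],
    [0, -1.2, 0, 0, 0, 0, 1],
    [0, 0, 0, 0, 0, 0, 1],
  ],
)

```text
time_s: 19.6
tcp_pos: [444.1, -80.8, 117.5]
orientation: [0.107, 0.688, 0.709, 0.109]
contact_force: [4.4, 0.2, 0.2]
finger_gap: 11.7
gripper_force: 25.0
```

Wall contact reached, so I release.

play_rows(
  increments=[
    [0, 0.4, 1.0, 0, 0, 0, 1],
    [0, 0, 0, 0, 0, 0, 1],
    [0, 0, 0, 0, 0, 0, 0.6],
    [0, 0, 0, 0, 0, 0, 0.4],
    [0, 0, 0, 0, 0, 0, 0.4],
    [0, 0, 0, 0, 0, 0, 0.4],
    [0, 0, -8, 0, 0, 0, 0.4],
    [0, 0, -15, 0, 0, 0, 0.4],
    [0, 0, -20, 0, 0, 0, 0.4],
    [0, 0, -25, 0, 0, 0, 0.4],
    [0, 0, -25, 0, 0, 0, 0.4],
    [0, 0, -10, 5.7, 0, 0, 0.3],
    [0, 0, -12, 5.7, 0, 0, 0.3],
    [0, 0, -12, 5.6, 0, 0, 0.3],
  ],
)

```text
time_s: 21.0
tcp_pos: [408.4, -81.6, 239.2]
orientation: [0.002, 0.696, 0.718, 0.0]
contact_force: [0.5, -0.2, 0.9]
finger_gap: 31.0
gripper_force: 0.0
```

play_rows(
  increments=[
    [0, 0, 0, 0, 0, 7.8, 0.3],
    [0, 0, 0, 0, 0, 7.8, 0.3],
    [0, 0, 0, 0, 0, 7.8, 0.3],
    [0, 0, 0, 0, 0, 7.8, 0.3],
    [0, 0, 0, 0, 0, 7.8, 0.3],
    [0, 0, 0, 0, 0, 7.8, 0.3],
    [0, 0, 0, 0, 0, 7.8, 0.3],
    [0, 0, 0, 0, 0, 7.8, 0.3],
    [0, 0, 0, 0, 0, 7.8, 0.3],
    [0, 0, 0, 0, 0, 8.2, 0.3],
  ],
)

```text
time_s: 22.0
tcp_pos: [408.4, -81.3, 237.8]
orientation: [0.001, 0.994, 0.113, 0.003]
contact_force: [0.2, -0.3, 0.1]
finger_gap: 30.7
gripper_force: 0.0
```

```bash
python3 pl.py red wood; python3 go.py 606.5 38 245 13.3
```

```text
red 1170 y [-218.9 -133.3] zmax [  6.8 160. ] front face x at z0 43.8 lean deg 17.0 yaw 0.5 axis roll 179.8
wood 1139 y [-110.6  -23.6] zmax [  4.7 313.7] front face x at z0 44.0 lean deg 17.2 yaw 1.2 axis roll 1.2
tcp [408.5 -81.3 237.8] q [-0.26 -0.25  2.12 -0.    1.26  1.09] F [-0.3 -0.5 -0. ] gap 31.1 t 22.05
turn [ 0.15 -0.28 -0.59] shift now-axes [219.5 -72.8  -6.4] turned-axes [220.2 -70.6  -7.2]
```

play_rows(
  increments=[
    [10, -3, -1, 0, -0.3, -0.6, 0.3],
    [28, -9, -1, 0, 0, 0, 0.3],
    [28, -9, -1, 0, 0, 0, 0.3],
    [28, -9, -1, 0, 0, 0, 0.3],
    [28, -9, -1, 0, 0, 0, 0.3],
    [28, -9, -1, 0, 0, 0, 0.3],
    [28, -9, -1, 0, 0, 0, 0.3],
    [28, -9, 0, 0, 0, 0, 0.3],
    [14, -5, 0, 0, 0, 0, 0.3],
    [0, 0, 0, 0, 0, 0, 0.3],
    [0, 0, 0, 0, 0, 0, 0.3],
  ],
)

```text
time_s: 23.15
tcp_pos: [604.5, 40.5, 243.7]
orientation: [0.001, 0.992, 0.122, -0.001]
contact_force: [0.1, -0.6, 0.8]
finger_gap: 30.9
gripper_force: 0.0
```

```bash
python3 go.py 606.5 38 138 13.3
```

```text
tcp [604.5  40.5 243.7] q [ 0.03  0.13  1.75 -0.    1.26  1.35] F [ 0.1 -0.6  0.8] gap 30.9 t 23.15
turn [0.15 0.12 0.75] shift now-axes [  1.5   2.6 105.7] turned-axes [  1.3   2.9 105.7]
```

play_rows(
  increments=[
    [1.3, 2.8, 15, 0, 0, 0.7, 0.3],
    [0, 0, 20, 0, 0, 0, 0.3],
    [0, 0, 20, 0, 0, 0, 0.3],
    [0, 0, 20, 0, 0, 0, 0.3],
    [0, 0, 20, 0, 0, 0, 0.3],
    [0, 0, 12, 0, 0, 0, 0.3],
    [0, 0, 0, 0, 0, 0, 0.3],
    [0, 0, 0, 0, 0, 0, 1],
    [0, 0, 0, 0, 0, 0, 1],
    [0, 0, 0, 0, 0, 0, 1],
    [0, 0, 0, 0, 0, 0, 1],
    [0, 0, 0, 0, 0, 0, 1],
  ],
)

```text
time_s: 24.35
tcp_pos: [608.0, 38.0, 138.5]
orientation: [0.001, 0.993, 0.115, 0.001]
contact_force: [-1.1, 0.3, 5.7]
finger_gap: 11.5
gripper_force: 25.0
```

play_rows(
  increments=[
    [0, 0, -10, 0, 0, 0, 1],
    [0, 0, -20, 0, 0, 0, 1],
    [0, 0, -20, 0, 0, 0, 1],
    [0, 0, -20, 0, 0, 0, 1],
    [0, 0, -20, 0, 0, 0, 1],
    [0, 0, -25, 0, 0, 0, 1],
    [0, 0, -25, 0, 0, 0, 1],
    [0, 0, -15, 0, 0, 0, 1],
    [0, 0, 0, 0, 0, 0, 1],
  ],
)

```text
time_s: 25.25
tcp_pos: [608.3, 38.4, 295.1]
orientation: [0.002, 0.993, 0.116, 0.002]
contact_force: [0.2, -0.2, -1.5]
finger_gap: 11.5
gripper_force: 25.0
```

```bash
python3 go.py 478 30 295 13.3
```

```text
tcp [608.3  38.4 295.1] q [ 0.02  0.11  1.68 -0.    1.34  1.36] F [ 0.2 -0.2 -1.5] gap 11.5 t 25.25
turn [ 0.21 -0.25 -0.03] shift now-axes [-128.8  -21.7   -0.6] turned-axes [-1.288e+02 -2.180e+01  1.000e-01]
```

play_rows(
  increments=[
    [-10, -2, 0, 0, 0, 0, 1],
    [-24, -4, 0, 0, 0, 0, 1],
    [-24, -4, 0, 0, 0, 0, 1],
    [-24, -4, 0, 0, 0, 0, 1],
    [-24, -4, 0, 0, 0, 0, 1],
    [-23, -4, 0, 0, 0, 0, 1],
    [0, 0, 0, 0, 0, -7.8, 1],
    [0, 0, 0, 0, 0, -7.8, 1],
    [0, 0, 0, 0, 0, -7.8, 1],
    [0, 0, 0, 0, 0, -7.8, 1],
    [0, 0, 0, 0, 0, -7.8, 1],
    [0, 0, 0, 0, 0, -7.8, 1],
    [0, 0, 0, 0, 0, -7.8, 1],
    [0, 0, 0, 0, 0, -7.8, 1],
    [0, 0, 0, 0, 0, -7.8, 1],
    [0, 0, 0, 0, 0, -8.2, 1],
  ],
)

```text
time_s: 26.85
tcp_pos: [474.4, 30.1, 289.6]
orientation: [-0.001, 0.695, 0.719, -0.002]
contact_force: [0.2, 0.9, -2.2]
finger_gap: 11.7
gripper_force: 25.0
```

play_rows(
  increments=[
    [0, 0, 10, -5, 0, 0, 1],
    [0, 0, 15, -6, 0, 0, 1],
    [0, 0, 15, -6, 0, 0, 1],
    [0, 0, 0, 0, 0, 0, 1],
    [0, 0, 0, 0, 0, 0, 1],
  ],
)

```text
time_s: 27.35
tcp_pos: [478.6, 30.1, 250.7]
orientation: [0.102, 0.689, 0.71, 0.103]
contact_force: [1.1, -0.7, -1.3]
finger_gap: 12.0
gripper_force: 25.0
```

```bash
python3 go.py 453 30 136 91.7 17
```

```text
tcp [478.6  30.1 250.7] q [ 0.01 -0.32  2.18  0.    0.99 -0.02] F [ 1.1 -0.7 -1.3] gap 12.0 t 27.35
turn [-0.28  0.15  0.  ] shift now-axes [  0.9 -57.5 102.5] turned-axes [  0.6 -58.  102.2]
```

play_rows(
  increments=[
    [0, -7.3, 12.8, -0.3, 0, 0, 1],
    [0, -7.3, 12.8, 0, 0, 0, 1],
    [0, -7.3, 12.8, 0, 0, 0, 1],
    [0, -7.3, 12.8, 0, 0, 0, 1],
    [0, -7.3, 12.8, 0, 0, 0, 1],
    [0, -7.3, 12.8, 0, 0, 0, 1],
    [0, -7.3, 12.8, 0, 0, 0, 1],
    [0, -7.3, 12.8, 0, 0, 0, 1],
    [0, 0, 0, 0, 0, 0, 1],
    [0, 0, 0, 0, 0, 0, 1],
  ],
)

```text
time_s: 28.35
tcp_pos: [455.0, 29.1, 136.8]
orientation: [0.105, 0.689, 0.709, 0.107]
contact_force: [-0.5, 0.3, -1.5]
finger_gap: 11.5
gripper_force: 25.0
```

```bash
python3 go.py 443 30 127 91.7 17
```

```text
tcp [455.   29.1 136.8] q [ 0.01 -0.27  2.36  0.01  0.75 -0.03] F [-0.5  0.3 -1.5] gap 11.5 t 28.35
turn [0.25 0.15 0.  ] shift now-axes [  1.3 -14.3   5.8] turned-axes [  1.2 -14.3   5.9]
```

play_rows(
  increments=[
    [0, -4.5, 1.8, 0, 0, 0, 1],
    [0, -4.5, 1.8, 0, 0, 0, 1],
    [0, -4, 1.6, 0, 0, 0, 1],
    [0, 0, 0, 0, 0, 0, 1],
    [0, -0.4, 1.4, 0, 0, 0, 1],
    [0, 0, 0, 0, 0, 0, 1],
  ],
)

```text
time_s: 28.95
tcp_pos: [444.6, 28.8, 127.1]
orientation: [0.106, 0.689, 0.709, 0.107]
contact_force: [0.7, -0.3, -1.3]
finger_gap: 12.0
gripper_force: 25.0
```

play_rows(
  increments=[
    [0, -1.9, -0.5, 0, 0, 0, 1],
    [0, -1.4, -0.3, 0, 0, 0, 1],
    [0, 0, 0, 0, 0, 0, 1],
  ],
)

```text
time_s: 29.25
tcp_pos: [440.8, 28.7, 126.8]
orientation: [0.106, 0.689, 0.709, 0.107]
contact_force: [-0.0, 0.8, -2.2]
finger_gap: 11.7
gripper_force: 25.0
```

play_rows(
  increments=[
    [0, -0.4, 1.4, 0, 0, 0, 1],
    [0, -0.2, 0.8, 0, 0, 0, 1],
    [0, 0, 0, 0, 0, 0, 1],
  ],
)

```text
time_s: 29.55
tcp_pos: [442.6, 28.5, 126.2]
orientation: [0.107, 0.688, 0.709, 0.108]
contact_force: [-2.2, -1.1, 7.0]
finger_gap: 11.5
gripper_force: 25.0
```

play_rows(
  increments=[
    [0, -1.5, -0.3, 0, 0, 0, 1],
    [0, -1.2, -0.2, 0, 0, 0, 1],
    [0, 0, 0, 0, 0, 0, 1],
  ],
)

```text
time_s: 29.85
tcp_pos: [440.4, 28.6, 125.9]
orientation: [0.107, 0.689, 0.709, 0.109]
contact_force: [2.0, -1.3, 4.3]
finger_gap: 11.7
gripper_force: 25.0
```

play_rows(
  increments=[
    [0, -1.0, -0.2, 0, 0, 0, 1],
    [0, -0.5, 0, 0, 0, 0, 1],
    [0, 0, 0, 0, 0, 0, 1],
  ],
)

```text
time_s: 30.15
tcp_pos: [439.1, 28.6, 125.8]
orientation: [0.108, 0.688, 0.709, 0.109]
contact_force: [3.4, -0.4, 5.5]
finger_gap: 11.8
gripper_force: 25.0
```

play_rows(
  increments=[
    [0, 0.4, 0.2, 0, 0, 0, 1],
    [0, 0, 0, 0, 0, 0, 1],
    [0, 0, 0, 0, 0, 0, 0.6],
    [0, 0, 0, 0, 0, 0, 0.4],
    [0, 0, 0, 0, 0, 0, 0.4],
    [0, 0, 0, 0, 0, 0, 0.4],
    [0, 0, -8, 0, 0, 0, 0.4],
    [0, 0, -15, 0, 0, 0, 0.4],
    [0, 0, -20, 0, 0, 0, 0.4],
    [0, 0, -25, 0, 0, 0, 0.4],
    [0, 0, -25, 0, 0, 0, 0.4],
    [0, 0, -10, 5.7, 0, 0, 0.3],
    [0, 0, -12, 5.7, 0, 0, 0.3],
    [0, 0, -12, 5.6, 0, 0, 0.3],
  ],
)

```text
time_s: 31.55
tcp_pos: [402.7, 27.9, 247.8]
orientation: [0.002, 0.697, 0.717, 0.0]
contact_force: [1.5, 0.1, -0.1]
finger_gap: 31.0
gripper_force: 0.0
```

```bash
python3 pl.py red wood blue
cat > jars.py <<'E'
from meas import *
im,d,K,R,t,P,hsv=run()
m=((d>0)&(P[...,2]>66)&(P[...,2]<90)&(P[...,1]<-150)&(P[...,0]>200)&(P[...,0]<800)).astype(np.uint8)
n,l,s,c=cv2.connectedComponentsWithStats(m)
for i in range(1,n):
    if s[i,4]>150:
        z=np.median(P[l==i][:,2]); print("jar/lid",np.median(hsv[l==i],0),s[i,4],"z",z.round(0),ray(*c[i],z,K,R,t).round(1))
E
python3 jars.py; python3 go.py 592 -346 180 91.7
```

```text
red 1168 y [-218.7 -132.9] zmax [  8.1 159. ] front face x at z0 44.0 lean deg 17.0 yaw 0.5 axis roll 179.9
wood 1140 y [-110.5  -23. ] zmax [  4.1 324.3] front face x at z0 43.3 lean deg 16.6 yaw 1.1 axis roll 10.1
blue 964 y [-2.3 83.1] zmax [  8.3 166.7] front face x at z0 44.4 lean deg 18.3 yaw 0.1 axis roll 179.6
jar/lid [ 13. 215. 236.] 278 z 80.0 [ 617.  -346.2   80.2]
jar/lid [ 16.  17. 236.] 287 z 80.0 [ 526.3 -388.    79.9]
jar/lid [150.  17.  30.] 290 z 80.0 [ 456.2 -351.4   80.2]
jar/lid [ 20.   6. 238.] 274 z 89.0 [ 420.3 -211.1   88.5]
jar/lid [111. 195. 186.] 291 z 74.0 [ 409.5 -522.3   74. ]
jar/lid [ 26. 193. 237.] 301 z 80.0 [ 399.  -398.1   80.2]
jar/lid [111. 201. 181.] 293 z 74.0 [ 275.3 -364.2   74.3]
jar/lid [111. 199. 182.] 297 z 75.0 [ 237.3 -449.5   74.5]
tcp [405.8  27.9 248.2] q [ 0.01 -0.28  2.13 -0.    1.29 -0.02] F [-0.8  0.2  0.3] gap 30.9 t 31.65
turn [ 0.45  0.15 -0.04] shift now-axes [-379.   174.8   70.6] turned-axes [-379.3  175.1   68.2]
```

play_rows(
  increments=[
    [0, 0, 0, 0.4, 0.1, -8.2, 0],
    [0, 0, 0, 0, 0, -8.2, -0.7],
    [0, 0, 0, 0, 0, -8.2, -0.7],
    [0, 0, 0, 0, 0, -8.2, -0.7],
    [0, 0, 0, 0, 0, -8.2, -0.7],
    [0, 0, 0, 0, 0, -8.2, -0.7],
    [0, 0, 0, 0, 0, -8.2, -0.7],
    [0, 0, 0, 0, 0, -8.2, -0.7],
    [0, 0, 0, 0, 0, -8.2, -0.7],
    [0, 0, 0, 0, 0, -8.2, -0.7],
    [0, 0, 0, 0, 0, 0, -0.7],
  ],
)

```text
time_s: 32.75
tcp_pos: [402.0, 27.9, 245.2]
orientation: [-0.001, 0.055, 0.998, -0.001]
contact_force: [-1.1, 0.5, 0.3]
finger_gap: 75.2
gripper_force: 0.0
```

```bash
python3 go.py 617 -346 240 173.4
```

```text
tcp [402.   27.9 245.2] q [ 0.01 -0.28  2.13 -0.    1.29 -1.45] F [-1.1  0.5  0.3] gap 75.2 t 32.75
turn [-0.09 -0.06  0.29] shift now-axes [-254.8 -348.     5.4] turned-axes [-256.5 -346.7    5.2]
```

play_rows(
  increments=[
    [-7, -9, 0, 0, 0, 0.3, -0.7],
    [-16, -21.5, 0, 0, 0, 0, -0.7],
    [-16, -21.5, 0, 0, 0, 0, -0.7],
    [-16, -21.5, 0, 0, 0, 0, -0.7],
    [-16, -21.5, 0, 0, 0, 0, -0.7],
    [-16, -21.5, 0, 0, 0, 0, -0.7],
    [-16, -21.5, 0, 0, 0, 0, -0.7],
    [-16, -21.5, 0, 0, 0, 0, -0.7],
    [-16, -21.5, 0, 0, 0, 0, -0.7],
    [-16, -21.5, 0, 0, 0, 0, -0.7],
    [-16, -21.5, 0, 0, 0, 0, -0.7],
    [-16, -21.5, 0, 0, 0, 0, -0.7],
    [-16, -21.5, 0, 0, 0, 0, -0.7],
    [-16, -21.5, 0, 0, 0, 0, -0.7],
    [-16, -21.5, 0, 0, 0, 0, -0.7],
    [-16, -21.5, 0, 0, 0, 0, -0.7],
    [-9, -15.5, 0, 0, 0, 0, -0.7],
    [0, 0, 0, 0, 0, 0, -0.7],
    [0, 0, 0, 0, 0, 0, -0.7],
  ],
)

```text
time_s: 34.65
tcp_pos: [616.7, -346.8, 245.3]
orientation: [-0.001, 0.059, 0.998, -0.0]
contact_force: [0.4, 1.0, 0.1]
finger_gap: 75.0
gripper_force: 0.0
```

```bash
python3 go.py 617 -346 53 173.4
```

```text
tcp [ 616.7 -346.8  245.3] q [-0.55  0.32  1.52 -0.    1.3  -2.  ] F [0.4 1.  0.1] gap 75.0 t 34.65
turn [-0.05 -0.14 -0.18] shift now-axes [ -0.7   1.  192.3] turned-axes [ -0.2   0.8 192.3]
```

play_rows(
  increments=[
    [0, 0, 22, 0, 0, 0, -0.7],
    [0, 0, 26, 0, 0, 0, -0.7],
    [0, 0, 26, 0, 0, 0, -0.7],
    [0, 0, 26, 0, 0, 0, -0.7],
    [0, 0, 26, 0, 0, 0, -0.7],
    [0, 0, 22, 0, 0, 0, -0.7],
    [0, 0, 18, 0, 0, 0, -0.7],
    [0, 0, 16, 0, 0, 0, -0.7],
    [0, 0, 10, 0, 0, 0, -0.7],
    [0, 0, 0, 0, 0, 0, -0.7],
    [0, 0, 0, 0, 0, 0, 1],
    [0, 0, 0, 0, 0, 0, 1],
    [0, 0, 0, 0, 0, 0, 1],
    [0, 0, 0, 0, 0, 0, 1],
  ],
  newtons=20,
)

```text
time_s: 36.05
tcp_pos: [618.0, -347.7, 55.9]
orientation: [0.001, 0.058, 0.998, -0.002]
contact_force: [-0.9, -2.6, 3.5]
finger_gap: 57.2
gripper_force: 20.0
```

```bash
python3 -c "
import numpy as np
a=np.radians(-6.6)
for s in(111,37,-37,-111): print(s,np.array([511,356])+s*np.array([np.cos(a),np.sin(a)]))"
python3 go.py 621 343 53 173.4
```

```text
111 [621.26437698 343.2419763 ]
37 [547.75479233 351.74732543]
-37 [474.24520767 360.25267457]
-111 [400.73562302 368.7580237 ]
tcp [ 618.  -347.7   55.9] q [-0.55  0.48  1.67 -0.    0.99 -2.  ] F [-0.9 -2.6  3.5] gap 57.2 t 36.05
turn [-0.19  0.08 -0.05] shift now-axes [7.700e+01 6.864e+02 5.000e-01] turned-axes [ 76.4 686.5   2.9]
```

play_rows(
  increments=[
    [0, 0, -8, 0, 0, 0, 1],
    [0, 0, -20, 0, 0, 0, 1],
    [0, 0, -25, 0, 0, 0, 1],
    [0, 0, -25, 0, 0, 0, 1],
    [0, 0, -25, 0, 0, 0, 1],
    [0, 0, -25, 0, 0, 0, 1],
    [0, 0, -25, 0, 0, 0, 1],
    [0, 0, -25, 0, 0, 0, 1],
    [0, 0, -7, 0, 0, 0, 1],
  ],
)

```text
time_s: 36.95
tcp_pos: [618.4, -346.6, 242.8]
orientation: [0.001, 0.058, 0.998, -0.002]
contact_force: [1.2, -0.8, -2.3]
finger_gap: 57.6
gripper_force: 20.0
```

play_rows(
  increments=[
    [2, 12, 0, 0, 0, 0, 1],
    [3, 25, 0, 0, 0, 0, 1],
    [4, 37, 0, 0, 0, 0, 1],
    [4, 37, 0, 0, 0, 0, 1],
    [4, 37, 0, 0, 0, 0, 1],
    [4, 37, 0, 0, 0, 0, 1],
    [4, 37, 0, 0, 0, 0, 1],
    [4, 37, 0, 0, 0, 0, 1],
    [4, 37, 0, 0, 0, 0, 1],
    [4, 37, 0, 0, 0, 0, 1],
    [4, 37, 0, 0, 0, 0, 1],
    [4, 37, 0, 0, 0, 0, 1],
    [4, 37, 0, 0, 0, 0, 1],
    [4, 37, 0, 0, 0, 0, 1],
    [4, 37, 0, 0, 0, 0, 1],
    [4, 37, 0, 0, 0, 0, 1],
    [4, 37, 0, 0, 0, 0, 1],
    [4, 37, 0, 0, 0, 0, 1],
    [4, 37, 0, 0, 0, 0, 1],
    [3, 20, 0, 0, 0, 0, 1],
  ],
)

```text
time_s: 38.95
tcp_pos: [618.7, 346.7, 235.1]
orientation: [-0.003, 0.057, 0.998, -0.001]
contact_force: [-0.1, -0.8, -1.8]
finger_gap: 57.1
gripper_force: 20.0
```

```bash
python3 go.py 621 343 118 173.4
```

```text
tcp [618.7 346.7 235.1] q [ 0.48  0.33  1.52  0.    1.29 -0.98] F [-0.1 -0.8 -1.8] gap 57.1 t 38.95
turn [-0.17 -0.33  0.09] shift now-axes [ -3.4  -3.1 117.1] turned-axes [ -2.7  -3.4 117.1]
```

play_rows(
  increments=[
    [-1.5, -1.7, 15, 0, -0.3, 0, 1],
    [-1.5, -1.7, 25, 0, 0, 0, 1],
    [0, 0, 25, 0, 0, 0, 1],
    [0, 0, 25, 0, 0, 0, 1],
    [0, 0, 20, 0, 0, 0, 1],
    [0, 0, 8, 0, 0, 0, 1],
    [0, 0, 0, 0, 0, 0, 1],
    [0, 0, 0, 0, 0, 0, 1],
  ],
)

```text
time_s: 39.75
tcp_pos: [624.2, 339.8, 120.5]
orientation: [0.002, 0.058, 0.998, -0.001]
contact_force: [-0.6, 0.4, -1.9]
finger_gap: 57.1
gripper_force: 20.0
```

```bash
python3 go.py 621 343 110 173.4
```

```text
tcp [624.2 339.8 120.5] q [ 0.47  0.41  1.63 -0.    1.09 -0.99] F [-0.6  0.4 -1.9] gap 57.1 t 39.75
turn [-0.09  0.23 -0.05] shift now-axes [ 3.5  2.8 10.5] turned-axes [ 3.5  2.8 10.5]
```

play_rows(
  increments=[
    [1.7, 1.5, 4, 0, 0, 0, 1],
    [1.7, 1.5, 4, 0, 0, 0, 1],
    [0, 0, 2, 0, 0, 0, 1],
    [0, 0, 0, 0, 0, 0, 1],
    [0, 0, 0, 0, 0, 0, 1],
  ],
)

```text
time_s: 40.25
tcp_pos: [621.1, 343.3, 110.2]
orientation: [0.002, 0.058, 0.998, -0.001]
contact_force: [-0.2, -0.0, -2.2]
finger_gap: 57.4
gripper_force: 20.0
```

play_rows(
  increments=[
    [0, 0, 1.5, 0, 0, 0, 1],
    [0, 0, 0, 0, 0, 0, 1],
  ],
)

```text
time_s: 40.45
tcp_pos: [621.7, 343.3, 109.8]
orientation: [0.002, 0.058, 0.998, -0.001]
contact_force: [-0.7, -1.8, 2.5]
finger_gap: 57.5
gripper_force: 20.0
```

play_rows(
  increments=[
    [0, 0, 0, 0, 0, 0, 0],
    [0, 0, 0, 0, 0, 0, -0.7],
    [0, 0, 0, 0, 0, 0, -0.7],
    [0, 0, 0, 0, 0, 0, -0.7],
    [0, 0, -10, 0, 0, 0, -0.7],
    [0, 0, -20, 0, 0, 0, -0.7],
    [0, 0, -30, 0, 0, 0, -0.7],
    [0, 0, -30, 0, 0, 0, -0.7],
    [0, 0, -30, 0, 0, 0, -0.7],
    [0, 0, -10, 0, 0, 0, -0.7],
    [0, 0, 0, 0, 0, 0, -0.7],
  ],
)

```text
time_s: 41.55
tcp_pos: [621.8, 344.1, 241.5]
orientation: [0.004, 0.058, 0.998, 0.0]
contact_force: [-0.3, -0.3, 0.5]
finger_gap: 75.0
gripper_force: 0.0
```

```bash
cat > jars.py <<'E'
from meas import *
im,d,K,R,t,P,hsv=run()
for nm,c0,cz in(("mat",P[...,1]<-250,81),("shelf",P[...,1]>240,135)):
    m=((d>0)&(abs(P[...,2]-cz)<12)&c0&(P[...,0]>200)&(P[...,0]<800)).astype(np.uint8)
    n,l,s,c=cv2.connectedComponentsWithStats(m)
    for i in range(1,n):
        if s[i,4]>150:
            z=np.median(P[l==i][:,2]); p=ray(*c[i],z,K,R,t); e=""
            if nm=="shelf":
                a=np.radians(-6.6); w=p[:2]-[511,356]; e=f"along {w@[np.cos(a),np.sin(a)]:.1f} across {w@[-np.sin(a),np.cos(a)]:.1f}"
            print(nm,np.median(hsv[l==i],0),s[i,4],"z",z.round(0),p[:2].round(1),e)
E
python3 jars.py; python3 go.py 526 -388 240 173.4
```

```text
mat [ 17.  21. 233.] 282 z 80.0 [ 526.3 -388.5] 
mat [150.  17.  29.] 288 z 80.0 [ 456.2 -351.7] 
mat [111. 196. 180.] 282 z 74.0 [ 409.4 -522.9] 
mat [ 26. 194. 233.] 291 z 80.0 [ 398.9 -398.8] 
mat [111. 202. 175.] 289 z 74.0 [ 275.4 -364.5] 
mat [111. 200. 176.] 294 z 74.0 [ 237.2 -449.7] 
tcp [620.8 343.7 239.1] q [ 0.47  0.33  1.52 -0.    1.29 -0.98] F [-0.1 -0.  -0.4] gap 74.7 t 41.6
turn [-0.05  0.28 -0.04] shift now-axes [ 9.600e+00 -7.377e+02 -3.000e-01] turned-axes [  10.1 -737.7   -0.9]
```

play_rows(
  increments=[
    [0.5, -20, 0, 0, 0, 0, -0.7],
    [0.5, -35, 0, 0, 0, 0, -0.7],
    [0.5, -39, 0, 0, 0, 0, -0.7],
    [0.5, -39, 0, 0, 0, 0, -0.7],
    [0.5, -39, 0, 0, 0, 0, -0.7],
    [0.5, -39, 0, 0, 0, 0, -0.7],
    [0.5, -39, 0, 0, 0, 0, -0.7],
    [0.5, -39, 0, 0, 0, 0, -0.7],
    [0.5, -39, 0, 0, 0, 0, -0.7],
    [0.5, -39, 0, 0, 0, 0, -0.7],
    [0.5, -39, 0, 0, 0, 0, -0.7],
    [0.5, -39, 0, 0, 0, 0, -0.7],
    [0.5, -39, 0, 0, 0, 0, -0.7],
    [0.5, -39, 0, 0, 0, 0, -0.7],
    [0.5, -39, 0, 0, 0, 0, -0.7],
    [0.5, -39, 0, 0, 0, 0, -0.7],
    [0.5, -39, 0, 0, 0, 0, -0.7],
    [0.5, -39, 0, 0, 0, 0, -0.7],
    [0.5, -39, 0, 0, 0, 0, -0.7],
    [0.5, -20, 0, 0, 0, 0, -0.7],
  ],
)

```text
time_s: 43.6
tcp_pos: [522.5, -390.9, 237.1]
orientation: [-0.0, 0.059, 0.998, -0.0]
contact_force: [0.2, 0.1, -0.8]
finger_gap: 75.0
gripper_force: 0.0
```

play_rows(
  increments=[
    [0, 0, 0, 0, 0, 0, -0.7],
    [0, 0, 0, 0, 0, 0, -0.7],
  ],
)

```text
time_s: 43.8
tcp_pos: [524.4, -387.6, 238.3]
orientation: [0.001, 0.058, 0.998, 0.0]
contact_force: [0.1, 0.2, 0.0]
finger_gap: 74.6
gripper_force: 0.0
```

```bash
python3 jars.py|grep -v "mat \[111"; python3 go.py 526 -388 54 173.4
```

```text
mat [150.  15.  33.] 286 z 80.0 [ 456.3 -351.9] 
shelf [ 13. 219. 243.] 318 z 134.0 [621.3 342.4] along 111.1 across -0.8
tcp [ 524.8 -387.1  238.7] q [-0.67  0.22  1.66  0.    1.26 -2.13] F [-0.   0.2 -0.3] gap 74.9 t 43.85
turn [ 0.01  0.12 -0.03] shift now-axes [ -0.9  -0.8 184.7] turned-axes [ -1.3  -0.8 184.7]
```

Orange sits on target. I'll pick white next.

play_rows(
  increments=[
    [-1, -0.8, 22, 0, 0, 0, -0.7],
    [0, 0, 26, 0, 0, 0, -0.7],
    [0, 0, 26, 0, 0, 0, -0.7],
    [0, 0, 26, 0, 0, 0, -0.7],
    [0, 0, 26, 0, 0, 0, -0.7],
    [0, 0, 22, 0, 0, 0, -0.7],
    [0, 0, 18, 0, 0, 0, -0.7],
    [0, 0, 12, 0, 0, 0, -0.7],
    [0, 0, 6, 0, 0, 0, -0.7],
    [0, 0, 0, 0, 0, 0, -0.7],
    [0, 0, 0, 0, 0, 0, 1],
    [0, 0, 0, 0, 0, 0, 1],
    [0, 0, 0, 0, 0, 0, 1],
    [0, 0, 0, 0, 0, 0, 1],
  ],
  newtons=20,
)

```text
time_s: 45.25
tcp_pos: [527.7, -390.7, 57.3]
orientation: [0.003, 0.058, 0.998, -0.002]
contact_force: [0.2, -1.3, 4.1]
finger_gap: 57.2
gripper_force: 20.0
```

play_rows(
  increments=[
    [0, 0, -8, 0, 0, 0, 1],
    [0, 0, -20, 0, 0, 0, 1],
    [0, 0, -25, 0, 0, 0, 1],
    [0, 0, -25, 0, 0, 0, 1],
    [0, 0, -25, 0, 0, 0, 1],
    [0, 0, -25, 0, 0, 0, 1],
    [0, 0, -25, 0, 0, 0, 1],
    [0, 0, -25, 0, 0, 0, 1],
    [0, 0, -8, 0, 0, 0, 1],
    [0, 0, 0, 0, 0, 0, 1],
    [0, 0, 0, 0, 0, 0, 1],
  ],
)

```text
time_s: 46.35
tcp_pos: [525.5, -388.7, 240.2]
orientation: [0.001, 0.058, 0.998, -0.0]
contact_force: [-1.0, 0.2, -2.2]
finger_gap: 57.2
gripper_force: 20.0
```

```bash
python3 go.py 548 352 240 173.4
```

```text
tcp [ 525.5 -388.7  240.2] q [-0.68  0.22  1.65  0.    1.27 -2.13] F [-1.   0.2 -2.2] gap 57.2 t 46.35
turn [-0.02  0.1  -0.04] shift now-axes [ 6.330e+01  7.383e+02 -1.000e-01] turned-axes [6.280e+01 7.384e+02 2.000e-01]
```

play_rows(
  increments=[
    [1.7, 20, 0, 0, 0, 0, 1],
    [3, 35, 0, 0, 0, 0, 1],
    [3.3, 39, 0, 0, 0, 0, 1],
    [3.3, 39, 0, 0, 0, 0, 1],
    [3.3, 39, 0, 0, 0, 0, 1],
    [3.3, 39, 0, 0, 0, 0, 1],
    [3.3, 39, 0, 0, 0, 0, 1],
    [3.3, 39, 0, 0, 0, 0, 1],
    [3.3, 39, 0, 0, 0, 0, 1],
    [3.3, 39, 0, 0, 0, 0, 1],
    [3.3, 39, 0, 0, 0, 0, 1],
    [3.3, 39, 0, 0, 0, 0, 1],
    [3.3, 39, 0, 0, 0, 0, 1],
    [3.3, 39, 0, 0, 0, 0, 1],
    [3.3, 39, 0, 0, 0, 0, 1],
    [3.3, 39, 0, 0, 0, 0, 1],
    [3.3, 39, 0, 0, 0, 0, 1],
    [3.3, 39, 0, 0, 0, 0, 1],
    [3.3, 39, 0, 0, 0, 0, 1],
    [1.8, 20, 0, 0, 0, 0, 1],
  ],
)

```text
time_s: 48.35
tcp_pos: [547.2, 354.0, 238.3]
orientation: [0.0, 0.057, 0.998, -0.001]
contact_force: [-1.0, -0.2, -2.3]
finger_gap: 57.4
gripper_force: 20.0
```

play_rows(
  increments=[
    [0, 0, 10, 0, 0, 0, 1],
    [0, 0, 25, 0, 0, 0, 1],
    [0, 0, 25, 0, 0, 0, 1],
    [0, 0, 25, 0, 0, 0, 1],
    [0, 0, 20, 0, 0, 0, 1],
    [0, 0, 10, 0, 0, 0, 1],
    [0, 0, 0, 0, 0, 0, 1],
    [0, 0, 0, 0, 0, 0, 1],
    [0, 0, 0, 0, 0, 0, 1],
  ],
)

```text
time_s: 49.25
tcp_pos: [550.7, 351.0, 127.0]
orientation: [0.003, 0.058, 0.998, -0.0]
contact_force: [1.2, 1.2, -2.2]
finger_gap: 57.3
gripper_force: 20.0
```

```bash
python3 go.py 547.7 351.7 111 173.4
```

```text
tcp [550.7 351.  127. ] q [ 0.53  0.31  1.76 -0.    1.07 -0.92] F [ 1.2  1.2 -2.2] gap 57.3 t 49.25
turn [-0.01  0.33 -0.05] shift now-axes [ 3.2  0.3 16. ] turned-axes [ 3.1  0.3 16. ]
```

play_rows(
  increments=[
    [1.6, 0.2, 6, 0, 0.3, 0, 1],
    [1.5, 0.2, 6, 0, 0, 0, 1],
    [0, 0, 2.5, 0, 0, 0, 1],
    [0, 0, 0, 0, 0, 0, 1],
    [0, 0, 0, 0, 0, 0, 1],
  ],
)

```text
time_s: 49.75
tcp_pos: [546.5, 351.5, 111.4]
orientation: [-0.001, 0.058, 0.998, -0.001]
contact_force: [-2.4, -2.0, 4.3]
finger_gap: 57.3
gripper_force: 20.0
```

play_rows(
  increments=[
    [0, 0, 1, 0, 0, 0, 1],
    [0, 0, 0, 0, 0, 0, 1],
  ],
)

```text
time_s: 49.95
tcp_pos: [546.7, 351.5, 111.4]
orientation: [-0.001, 0.058, 0.998, -0.001]
contact_force: [-4.4, -3.2, 8.5]
finger_gap: 57.4
gripper_force: 20.0
```

play_rows(
  increments=[
    [0, 0, -1, 0, 0, 0, 0.5],
    [0, 0, 0, 0, 0, 0, -0.7],
    [0, 0, 0, 0, 0, 0, -0.7],
    [0, 0, 0, 0, 0, 0, -0.7],
    [0, 0, -10, 0, 0, 0, -0.7],
    [0, 0, -20, 0, 0, 0, -0.7],
    [0, 0, -30, 0, 0, 0, -0.7],
    [0, 0, -30, 0, 0, 0, -0.7],
    [0, 0, -30, 0, 0, 0, -0.7],
    [0, 0, -10, 0, 0, 0, -0.7],
    [0, 0, 0, 0, 0, 0, -0.7],
  ],
)

```text
time_s: 51.05
tcp_pos: [548.2, 352.4, 243.6]
orientation: [0.001, 0.058, 0.998, 0.001]
contact_force: [0.5, 0.0, -0.9]
finger_gap: 75.3
gripper_force: 0.0
```

```bash
python3 go.py 456.2 -351.7 240 173.4
```

```text
tcp [548.2 352.4 243.6] q [ 0.53  0.22  1.65 -0.    1.27 -0.92] F [ 0.5  0.  -0.9] gap 75.3 t 51.05
turn [ 0.08  0.14 -0.04] shift now-axes [  10.  -710.     2.6] turned-axes [  10.5 -710.     3.6]
```

play_rows(
  increments=[
    [0.5, -20, 0, 0, 0, 0, -0.7],
    [0.5, -30, 0, 0, 0, 0, -0.7],
    [0.5, -37.5, 0, 0, 0, 0, -0.7],
    [0.5, -37.5, 0, 0, 0, 0, -0.7],
    [0.5, -37.5, 0, 0, 0, 0, -0.7],
    [0.5, -37.5, 0, 0, 0, 0, -0.7],
    [0.5, -37.5, 0, 0, 0, 0, -0.7],
    [0.5, -37.5, 0, 0, 0, 0, -0.7],
    [0.5, -37.5, 0, 0, 0, 0, -0.7],
    [0.5, -37.5, 0, 0, 0, 0, -0.7],
    [0.5, -37.5, 0, 0, 0, 0, -0.7],
    [0.5, -37.5, 0, 0, 0, 0, -0.7],
    [0.5, -37.5, 0, 0, 0, 0, -0.7],
    [0.5, -37.5, 0, 0, 0, 0, -0.7],
    [0.5, -37.5, 0, 0, 0, 0, -0.7],
    [0.5, -37.5, 0, 0, 0, 0, -0.7],
    [0.5, -37.5, 0, 0, 0, 0, -0.7],
    [0.5, -37.5, 0, 0, 0, 0, -0.7],
    [0.5, -37.5, 0, 0, 0, 0, -0.7],
    [0.5, -22.5, 0, 0, 0, 0, -0.7],
  ],
)

```text
time_s: 53.05
tcp_pos: [452.1, -354.3, 239.2]
orientation: [-0.003, 0.059, 0.998, 0.0]
contact_force: [-0.5, 0.3, -0.3]
finger_gap: 75.2
gripper_force: 0.0
```

play_rows(
  increments=[
    [0, 0, 0, 0, 0, 0, -0.7],
    [0, 0, 0, 0, 0, 0, -0.7],
  ],
)

```text
time_s: 53.25
tcp_pos: [453.2, -351.8, 239.8]
orientation: [-0.002, 0.059, 0.998, 0.001]
contact_force: [-0.4, 0.1, -0.3]
finger_gap: 75.0
gripper_force: 0.0
```

```bash
python3 jars.py|grep -v "mat \[111"; python3 go.py 456.2 -351.7 54 173.4
```

```text
mat [ 27. 192. 241.] 221 z 80.0 [ 403.1 -394.2] 
shelf [ 13. 220. 240.] 316 z 135.0 [621.3 342.5] along 111.1 across -0.8
shelf [ 16.  18. 235.] 322 z 135.0 [545.  351.2] along 34.3 across -0.9
tcp [ 453.7 -351.3  240.2] q [-0.7   0.08  1.82 -0.    1.25 -2.16] F [-0.1  0.5  0.2] gap 75.2 t 53.3
turn [ 0.04 -0.24 -0.07] shift now-axes [ -3.3  -0.2 186.2] turned-axes [-2.500e+00 -1.000e-01  1.862e+02]
```

play_rows(
  increments=[
    [-2.8, 0, 22, 0, -0.2, 0, -0.7],
    [0, 0, 26, 0, 0, 0, -0.7],
    [0, 0, 26, 0, 0, 0, -0.7],
    [0, 0, 26, 0, 0, 0, -0.7],
    [0, 0, 26, 0, 0, 0, -0.7],
    [0, 0, 22, 0, 0, 0, -0.7],
    [0, 0, 18, 0, 0, 0, -0.7],
    [0, 0, 13, 0, 0, 0, -0.7],
    [0, 0, 7, 0, 0, 0, -0.7],
    [0, 0, 0, 0, 0, 0, -0.7],
    [0, 0, 0, 0, 0, 0, 1],
    [0, 0, 0, 0, 0, 0, 1],
    [0, 0, 0, 0, 0, 0, 1],
    [0, 0, 0, 0, 0, 0, 1],
  ],
  newtons=20,
)

```text
time_s: 54.7
tcp_pos: [458.8, -354.1, 57.4]
orientation: [0.002, 0.058, 0.998, -0.002]
contact_force: [0.2, -1.9, 3.6]
finger_gap: 57.0
gripper_force: 20.0
```

play_rows(
  increments=[
    [0, 0, -8, 0, 0, 0, 1],
    [0, 0, -20, 0, 0, 0, 1],
    [0, 0, -25, 0, 0, 0, 1],
    [0, 0, -25, 0, 0, 0, 1],
    [0, 0, -25, 0, 0, 0, 1],
    [0, 0, -25, 0, 0, 0, 1],
    [0, 0, -25, 0, 0, 0, 1],
    [0, 0, -25, 0, 0, 0, 1],
    [0, 0, -8, 0, 0, 0, 1],
    [0, 0, 0, 0, 0, 0, 1],
    [0, 0, 0, 0, 0, 0, 1],
  ],
)

```text
time_s: 55.8
tcp_pos: [457.0, -352.1, 240.5]
orientation: [0.0, 0.058, 0.998, -0.0]
contact_force: [0.2, -0.3, -2.8]
finger_gap: 57.3
gripper_force: 20.0
```

```bash
python3 go.py 471.3 360.6 240 173.4
```

```text
tcp [ 457.  -352.1  240.5] q [-0.7   0.08  1.82 -0.    1.25 -2.15] F [ 0.2 -0.3 -2.8] gap 57.3 t 55.8
turn [-0.02  0.01 -0.04] shift now-axes [6.820e+01 7.096e+02 3.000e-01] turned-axes [6.770e+01 7.096e+02 5.000e-01]
```

play_rows(
  increments=[
    [2, 20, 0, 0, 0, 0, 1],
    [3, 30, 0, 0, 0, 0, 1],
    [3.6, 37.5, 0, 0, 0, 0, 1],
    [3.6, 37.5, 0, 0, 0, 0, 1],
    [3.6, 37.5, 0, 0, 0, 0, 1],
    [3.6, 37.5, 0, 0, 0, 0, 1],
    [3.6, 37.5, 0, 0, 0, 0, 1],
    [3.6, 37.5, 0, 0, 0, 0, 1],
    [3.6, 37.5, 0, 0, 0, 0, 1],
    [3.6, 37.5, 0, 0, 0, 0, 1],
    [3.6, 37.5, 0, 0, 0, 0, 1],
    [3.6, 37.5, 0, 0, 0, 0, 1],
    [3.6, 37.5, 0, 0, 0, 0, 1],
    [3.6, 37.5, 0, 0, 0, 0, 1],
    [3.6, 37.5, 0, 0, 0, 0, 1],
    [3.6, 37.5, 0, 0, 0, 0, 1],
    [3.6, 37.5, 0, 0, 0, 0, 1],
    [3.6, 37.5, 0, 0, 0, 0, 1],
    [3.6, 37.5, 0, 0, 0, 0, 1],
    [2, 22.5, 0, 0, 0, 0, 1],
  ],
)

```text
time_s: 57.8
tcp_pos: [469.6, 362.9, 238.6]
orientation: [-0.001, 0.057, 0.998, -0.001]
contact_force: [-0.8, 0.2, -1.9]
finger_gap: 57.6
gripper_force: 20.0
```

play_rows(
  increments=[
    [0, 0, 10, 0, 0, 0, 1],
    [0, 0, 25, 0, 0, 0, 1],
    [0, 0, 25, 0, 0, 0, 1],
    [0, 0, 25, 0, 0, 0, 1],
    [0, 0, 20, 0, 0, 0, 1],
    [0, 0, 10, 0, 0, 0, 1],
    [0, 0, 0, 0, 0, 0, 1],
    [0, 0, 0, 0, 0, 0, 1],
    [0, 0, 0, 0, 0, 0, 1],
  ],
)

```text
time_s: 58.7
tcp_pos: [473.0, 360.6, 127.1]
orientation: [0.002, 0.058, 0.998, -0.0]
contact_force: [-0.5, 0.2, -1.9]
finger_gap: 57.3
gripper_force: 20.0
```

```bash
python3 go.py 471.8 360.4 111.5 173.4
```

```text
tcp [473.  360.6 127.1] q [ 0.61  0.21  1.89 -0.    1.04 -0.84] F [-0.5  0.2 -1.9] gap 57.3 t 58.7
turn [-0.01  0.21 -0.05] shift now-axes [ 1.2 -0.3 15.6] turned-axes [ 1.1 -0.3 15.6]
```

play_rows(
  increments=[
    [0, 0, 6, 0, 0.2, 0, 1],
    [0, 0, 6, 0, 0, 0, 1],
    [0, 0, 2.5, 0, 0, 0, 1],
    [0, 0, 0, 0, 0, 0, 1],
    [0, 0, 0, 0, 0, 0, 1],
  ],
)

```text
time_s: 59.2
tcp_pos: [472.2, 360.1, 111.4]
orientation: [-0.001, 0.058, 0.998, -0.001]
contact_force: [-1.1, -1.3, 1.4]
finger_gap: 57.3
gripper_force: 20.0
```

Just touching, so I release.

play_rows(
  increments=[
    [0, 0, 0, 0, 0, 0, 0.5],
    [0, 0, 0, 0, 0, 0, -0.7],
    [0, 0, 0, 0, 0, 0, -0.7],
    [0, 0, 0, 0, 0, 0, -0.7],
    [0, 0, -10, 0, 0, 0, -0.7],
    [0, 0, -20, 0, 0, 0, -0.7],
    [0, 0, -30, 0, 0, 0, -0.7],
    [0, 0, -30, 0, 0, 0, -0.7],
    [0, 0, -30, 0, 0, 0, -0.7],
    [0, 0, -10, 0, 0, 0, -0.7],
    [0, 0, 0, 0, 0, 0, -0.7],
  ],
)

```text
time_s: 60.3
tcp_pos: [473.6, 361.2, 243.8]
orientation: [0.001, 0.058, 0.998, 0.001]
contact_force: [-0.0, -0.1, -0.0]
finger_gap: 74.7
gripper_force: 0.0
```

```bash
python3 jars.py|grep -v "mat \[111"; python3 go.py 399 -398.7 240 173.4
```

```text
mat [ 25. 195. 231.] 292 z 80.0 [ 398.8 -398.8] 
shelf [ 12. 223. 230.] 320 z 134.0 [621.2 342.2] along 111.1 across -1.1
shelf [ 14.  27. 224.] 319 z 135.0 [545.2 351.2] along 34.5 across -0.9
tcp [472.6 360.5 241.6] q [ 0.61  0.11  1.78 -0.    1.25 -0.85] F [ 0.4 -0.2  0.5] gap 74.8 t 60.35
turn [-0.04 -0.03 -0.04] shift now-axes [ -14.7 -762.6    2.2] turned-axes [ -14.1 -762.6    1.6]
```

play_rows(
  increments=[
    [-0.5, -20, 0, 0, 0, 0, -0.7],
    [-0.7, -32, 0, 0, 0, 0, -0.7],
    [-0.7, -41, 0, 0, 0, 0, -0.7],
    [-0.7, -41, 0, 0, 0, 0, -0.7],
    [-0.7, -41, 0, 0, 0, 0, -0.7],
    [-0.7, -41, 0, 0, 0, 0, -0.7],
    [-0.7, -41, 0, 0, 0, 0, -0.7],
    [-0.7, -41, 0, 0, 0, 0, -0.7],
    [-0.7, -41, 0, 0, 0, 0, -0.7],
    [-0.7, -41, 0, 0, 0, 0, -0.7],
    [-0.7, -41, 0, 0, 0, 0, -0.7],
    [-0.7, -41, 0, 0, 0, 0, -0.7],
    [-0.7, -41, 0, 0, 0, 0, -0.7],
    [-0.7, -41, 0, 0, 0, 0, -0.7],
    [-0.7, -41, 0, 0, 0, 0, -0.7],
    [-0.7, -41, 0, 0, 0, 0, -0.7],
    [-0.7, -41, 0, 0, 0, 0, -0.7],
    [-0.7, -41, 0, 0, 0, 0, -0.7],
    [-0.7, -37, 0, 0, 0, 0, -0.7],
    [-0.6, -17.5, 0, 0, 0, 0, -0.7],
  ],
)

```text
time_s: 62.35
tcp_pos: [395.4, -400.5, 239.9]
orientation: [-0.002, 0.059, 0.998, 0.0]
contact_force: [0.5, 0.2, 0.4]
finger_gap: 74.8
gripper_force: 0.0
```

play_rows(
  increments=[
    [0, 0, 0, 0, 0, 0, -0.7],
    [0, 0, 0, 0, 0, 0, -0.7],
  ],
)

```text
time_s: 62.55
tcp_pos: [396.9, -397.5, 241.0]
orientation: [-0.002, 0.058, 0.998, 0.001]
contact_force: [0.5, 0.8, -0.5]
finger_gap: 75.1
gripper_force: 0.0
```

```bash
python3 jars.py|grep -v "mat \[111"; python3 go.py 399 -398.7 54 173.4
```

```text
shelf [ 13. 221. 239.] 314 z 135.0 [621.3 342.6] along 111.1 across -0.6
shelf [ 17.  20. 234.] 322 z 135.0 [545.3 351. ] along 34.6 across -1.0
shelf [130.  23.  21.] 324 z 135.0 [469.2 359.7] along -41.9 across -1.1
tcp [ 397.3 -397.1  241.4] q [-0.83  0.05  1.84 -0.    1.25 -2.28] F [-0.  -0.  -0.1] gap 75.2 t 62.6
turn [ 0.02 -0.17 -0.03] shift now-axes [ -2.4  -1.5 187.4] turned-axes [ -1.9  -1.4 187.4]
```

play_rows(
  increments=[
    [-2, -1.4, 22, 0, -0.2, 0, -0.7],
    [0, 0, 26, 0, 0, 0, -0.7],
    [0, 0, 26, 0, 0, 0, -0.7],
    [0, 0, 26, 0, 0, 0, -0.7],
    [0, 0, 26, 0, 0, 0, -0.7],
    [0, 0, 22, 0, 0, 0, -0.7],
    [0, 0, 18, 0, 0, 0, -0.7],
    [0, 0, 14, 0, 0, 0, -0.7],
    [0, 0, 7, 0, 0, 0, -0.7],
    [0, 0, 0, 0, 0, 0, -0.7],
    [0, 0, 0, 0, 0, 0, 1],
    [0, 0, 0, 0, 0, 0, 1],
    [0, 0, 0, 0, 0, 0, 1],
    [0, 0, 0, 0, 0, 0, 1],
  ],
  newtons=20,
)

```text
time_s: 64.0
tcp_pos: [400.7, -401.7, 56.7]
orientation: [0.002, 0.058, 0.998, -0.002]
contact_force: [0.4, -1.1, 3.9]
finger_gap: 57.5
gripper_force: 20.0
```

play_rows(
  increments=[
    [0, 0, -8, 0, 0, 0, 1],
    [0, 0, -20, 0, 0, 0, 1],
    [0, 0, -25, 0, 0, 0, 1],
    [0, 0, -25, 0, 0, 0, 1],
    [0, 0, -25, 0, 0, 0, 1],
    [0, 0, -25, 0, 0, 0, 1],
    [0, 0, -25, 0, 0, 0, 1],
    [0, 0, -25, 0, 0, 0, 1],
    [0, 0, -20, 0, 0, 0, 1],
    [0, 0, 0, 0, 0, 0, 1],
    [0, 0, 0, 0, 0, 0, 1],
  ],
)

```text
time_s: 65.1
tcp_pos: [399.3, -399.9, 253.1]
orientation: [0.001, 0.058, 0.998, -0.001]
contact_force: [0.1, -0.3, -2.0]
finger_gap: 57.6
gripper_force: 20.0
```

```bash
python3 go.py 396 368.6 250 173.4
```

```text
tcp [ 399.3 -399.9  253.1] q [-0.83  0.05  1.83  0.    1.27 -2.29] F [ 0.1 -0.3 -2. ] gap 57.6 t 65.1
turn [-0.07  0.1  -0.04] shift now-axes [ 92.2 762.9   1.9] turned-axes [ 91.6 763.    3.1]
```

play_rows(
  increments=[
    [0, 20, 0, 0, 0, 0, 1],
    [0, 32, 0, 0, 0, 0, 1],
    [0, 41, 0, 0, 0, 0, 1],
    [0, 41, 0, 0, 0, 0, 1],
    [0, 41, 0, 0, 0, 0, 1],
    [0, 41, 0, 0, 0, 0, 1],
    [0, 41, 0, 0, 0, 0, 1],
    [2, 41, 0, 0, 0, 0, 1],
    [4, 41, 0, 0, 0, 0, 1],
    [6, 41, 0, 0, 0, 0, 1],
    [8, 41, 0, 0, 0, 0, 1],
    [9, 41, 0, 0, 0, 0, 1],
    [9, 41, 0, 0, 0, 0, 1],
    [9, 41, 0, 0, 0, 0, 1],
    [9, 41, 0, 0, 0, 0, 1],
    [9, 41, 0, 0, 0, 0, 1],
    [9, 41, 0, 0, 0, 0, 1],
    [8, 41, 0, 0, 0, 0, 1],
    [6, 37, 0, 0, 0, 0, 1],
    [4, 17.5, 0, 0, 0, 0, 1],
  ],
)

```text
time_s: 67.1
tcp_pos: [393.9, 370.1, 249.9]
orientation: [-0.001, 0.057, 0.998, -0.002]
contact_force: [0.7, -0.8, -2.9]
finger_gap: 57.2
gripper_force: 20.0
```

play_rows(
  increments=[
    [0, 0, 12, 0, 0, 0, 1],
    [0, 0, 25, 0, 0, 0, 1],
    [0, 0, 25, 0, 0, 0, 1],
    [0, 0, 25, 0, 0, 0, 1],
    [0, 0, 25, 0, 0, 0, 1],
    [0, 0, 12, 0, 0, 0, 1],
    [0, 0, 0, 0, 0, 0, 1],
    [0, 0, 0, 0, 0, 0, 1],
    [0, 0, 0, 0, 0, 0, 1],
  ],
)

```text
time_s: 68.0
tcp_pos: [397.5, 368.0, 129.5]
orientation: [0.002, 0.058, 0.998, -0.0]
contact_force: [0.5, -0.2, -1.2]
finger_gap: 57.4
gripper_force: 20.0
```

```bash
python3 go.py 396.5 369 111 173.4
```

```text
tcp [397.5 368.  129.5] q [ 0.7   0.11  2.   -0.    1.03 -0.75] F [ 0.5 -0.2 -1.2] gap 57.4 t 68.0
turn [ 0.01  0.21 -0.06] shift now-axes [ 1.2  0.8 18.5] turned-axes [ 1.1  0.8 18.5]
```

play_rows(
  increments=[
    [0.2, 0.8, 7, 0, 0.2, 0, 1],
    [0, 0, 7, 0, 0, 0, 1],
    [0, 0, 3.5, 0, 0, 0, 1],
    [0, 0, 0, 0, 0, 0, 1],
    [0, 0, 0, 0, 0, 0, 1],
  ],
)

```text
time_s: 68.5
tcp_pos: [396.4, 368.3, 110.6]
orientation: [-0.001, 0.058, 0.998, -0.001]
contact_force: [-1.3, -1.4, 1.5]
finger_gap: 57.3
gripper_force: 20.0
```

play_rows(
  increments=[
    [0, 0, 0, 0, 0, 0, 0.5],
    [0, 0, 0, 0, 0, 0, -0.7],
    [0, 0, 0, 0, 0, 0, -0.7],
    [0, 0, 0, 0, 0, 0, -0.7],
    [0, 0, -10, 0, 0, 0, -0.7],
    [0, 0, -20, 0, 0, 0, -0.7],
    [0, 0, -30, 0, 0, 0, -0.7],
    [0, 0, -30, 0, 0, 0, -0.7],
    [0, 0, -30, 0, 0, 0, -0.7],
    [0, 0, -10, 0, 0, 0, -0.7],
    [0, -20, 0, 0, 0, 0, -0.7],
    [0, -40, 0, 0, 0, 0, -0.7],
    [0, -40, 0, 0, 0, 0, -0.7],
    [0, -40, 0, 0, 0, 0, -0.7],
    [0, -40, 0, 0, 0, 0, -0.7],
    [0, -20, 0, 0, 0, 0, -0.7],
    [0, 0, 0, 0, 0, 0, -0.7],
  ],
)

```text
time_s: 70.2
tcp_pos: [371.7, 166.8, 238.9]
orientation: [-0.002, 0.06, 0.998, -0.002]
contact_force: [0.5, 0.2, 0.3]
finger_gap: 74.8
gripper_force: 0.0
```

```bash
python3 jars.py; python3 pl.py red wood blue
python3 - <<'E'
from h import *
im,*_=cam("scene"); cv2.imwrite("pics/end.png",cv2.resize(im,(800,600)))
E
```

```text
mat [111. 196. 186.] 283 z 74.0 [ 409.6 -522.9] 
mat [111. 201. 181.] 290 z 74.0 [ 275.3 -364.5] 
mat [111. 199. 182.] 291 z 74.0 [ 237.  -449.8] 
shelf [ 12. 222. 236.] 320 z 135.0 [621.1 342.3] along 111.0 across -0.9
shelf [ 16.  23. 230.] 316 z 135.0 [545.3 351.3] along 34.6 across -0.7
shelf [120.  24.  21.] 327 z 135.0 [469.2 359.5] along -41.9 across -1.4
red 1164 y [-219.1 -132.3] zmax [  7.7 158.8] front face x at z0 42.5 lean deg 17.2 yaw -0.0 axis roll 0.1
wood 1138 y [-110.7  -22.6] zmax [  5.6 250.7] front face x at z0 43.9 lean deg 17.0 yaw 1.4 axis roll 24.6
blue 989 y [-2.9 83.3] zmax [  7.6 166.7] front face x at z0 43.9 lean deg 18.0 yaw 0.4 axis roll 179.5
```

View pics/end.png

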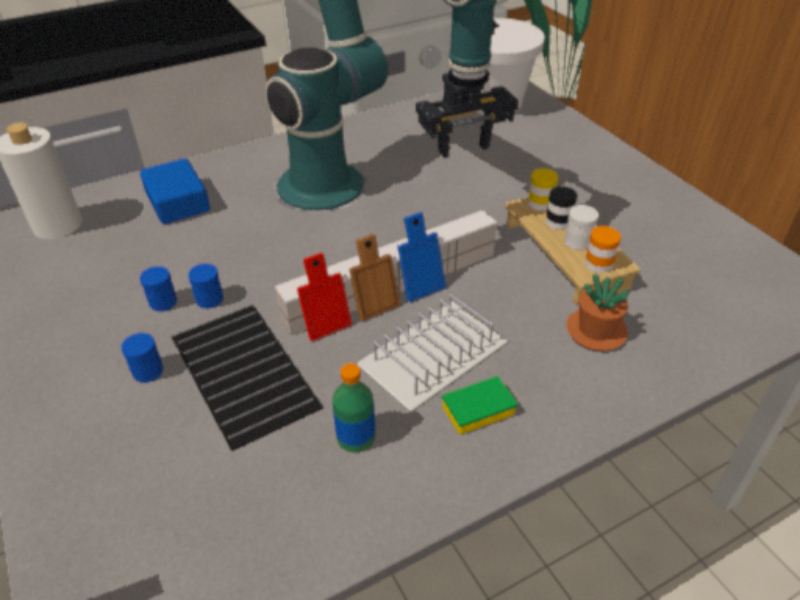

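The boards lean side by side at (325,295), (377,280) and (422,260). The jars stand upright on the shelf from (543,188) to (603,250). Yellow is hidden from the top camera, so I'm clearing the view.

play_rows(
  increments=[
    [0, -20, 0, 0, 0, 0, -0.7],
    [-10, -40, 0, 0, 0, 0, -0.7],
    [-10, -40, 0, 0, 0, 0, -0.7],
    [-10, -40, 0, 0, 0, 0, -0.7],
    [0, -20, 0, 0, 0, 0, -0.7],
    [0, 0, 0, 0, 0, 0, -0.7],
    [0, 0, 0, 0, 0, 0, -0.7],
  ],
)

```text
time_s: 71.05
tcp_pos: [385.1, 8.3, 240.7]
orientation: [-0.001, 0.058, 0.998, -0.0]
contact_force: [0.2, 0.7, 0.1]
finger_gap: 74.7
gripper_force: 0.0
```

```bash
python3 jars.py|grep shelf; python3 go.py 400 0 240 173.4
```

```text
shelf [ 12. 221. 238.] 318 z 135.0 [621.2 342.2] along 111.0 across -1.1
shelf [ 17.  21. 232.] 319 z 135.0 [545.  351.2] along 34.4 across -0.9
shelf [120.  24.  20.] 326 z 135.0 [469.2 359.5] along -41.9 across -1.4
shelf [ 22.  209.  201.5] 334 z 135.0 [394.8 368.2] along -116.8 across -1.2
tcp [385.    8.6 240.8] q [-0.04 -0.32  2.17 -0.    1.29 -1.5 ] F [-0.7  0.2 -0.3] gap 74.7 t 71.1
turn [-0.05 -0.12  0.01] shift now-axes [-15.8  -6.8   0.7] turned-axes [-15.8  -6.8   0.8]
```

The row is straight with gaps of 17–19 mm, and the arm is clear of everything.

```bash
python3 -c "from cell import env; print(env.finish_job())"
```

```text
the job is handed in; nothing more can be done
None
```

I handed the job in after about 71 s of robot time: the red, wood and blue boards lean side by side against the wall (no green one was there), and the orange, white, black and yellow jars stand in a straight row along the shelf with 17–19 mm gaps.

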